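# Fit, lock and test the paddle on a bench stirrer

## Robot

A 6-joint arm with a two-finger parallel gripper is mounted at the origin on the work surface. World frame = base frame: x ahead of the robot, y to its left, z up, the work surface at z = 0. Lengths are in m, angles in rad, forces in N, time in s.
With the tool pointing down it reaches from about 0.25 to 0.775 m from the base axis. Payload 4 kg.
Tool frame: the origin (TCP) lies midway between the tips of the shut fingers; the grasp point (between the pads) lies 19 mm behind it (robot.tcp_to_grasp is the distance from the TCP to the grasp point, in m); x points along the fingers, y is the direction in which the jaws open and shut, and the axes are right-handed (so a half turn about x gives the same grasp; the last joint's range is limited). The gripper opens to 94 mm and grips with 3 to 60 N. Pads are 16 mm wide; open, the fingers measure 119 mm over their backs; the gripper's body (75 mm by 177 mm) begins 78 mm behind the grasp point.
Start: joints at [-1.432, 0.087, 1.371, -0, 1.684, -0.103], TCP at [0.132, -0.534, 0.206] pointing down, gripper open.
Joint ranges: [-3.1, 3.1], [-0.76, 2.03], [0.27, 2.55], [-1.08, 4.22], [0.17, 2.65], [-2.57, 2.57]. Speed limits (rad/s): [2.79, 2.79, 3.14, 3.14, 3.14, 3.14].

## Interface

Orientations are given as [roll, pitch, yaw] about the fixed x, y, z axes, in that order (R = Rz(yaw) Ry(pitch) Rx(roll)).
In Python, from bench import robot gives the robot as it stands.
- The arm moves only by the tool send_rows, never from a script. Its argument "increments" is a list of rows, each a list of 5 numbers: the opening, from -1 (shut) to 1 (fully open), so that 0 is half open, then the shift along the tool's x, y, z in m, then the turn about the tool's x in rad. In form: [[hand, tx, ty, tz, roll], ...]. A call has 1 to 5 rows; each row is the pose to reach, as a shift and turn from the pose commanded when the call began, along the tool's axes at that moment; what a row does not reach only later rows make up. A row lasts 1/12 s, in which the tool goes at most 41.7 mm and 7.16 degrees, less where a joint would pass 70% of its speed; a pose out of reach is approached as far as the arm can. A call with a gripper value outside its range is refused whole. The fingers move at their own pace and stop on an object; the grip force is fixed at half the most. Time passes only in rows, so rows that repeat a pose let the fingers close. It gives the time, the measured TCP pose, the force and the opening at its end, in the units of the state.
- robot.get_obs(): the state, without advancing time (a new reading comes with each control period).
- robot.snapshot(name): name is "side" or "top"; returns a dict with "image" (384x512x3 uint8, red, green, blue), "intrinsics" (3x3 intrinsics, pixels), "world_from_camera" (4x4, takes a point from camera to world coordinates). Camera axes: x right, y down, z forward; pixel columns grow to the right and rows downward; lengths in m; the calibration is good to about 2 mm. A picture is of the moment at which its call begins. There is no depth.
- robot.close_job(): hands the job in, once; it reports no verdict.
The state is a dict: "time": time; "joint_positions": joint angles; "qvel": joint speeds; "joint_torque": joint torques, N m; "tool_pos": TCP position; "ee_rot": TCP orientation; "wrist_force": force on the tool from outside, world axes, zero at the start; "wrist_torque": the same for the moment, N m; "width": finger opening in m.
Only numpy, scipy, OpenCV 4.12 (cv2) and the standard library are available. Lean on these libraries where they do the work, as an engineer would, in place of code of your own. Each camera call takes 0.05 s, during which the arm holds its last target.

## Task

Get the bench stirrer ready for the next class: take the paddle stirring head, turn it until its coupling teeth mesh with the teeth of the slanted drive hub, and push it fully home so its collar sits flush on the hub. Then turn head and hub together clockwise (looking down into the hub) to the hub's stop to lock it, and only then squeeze the trigger of the upright hand grip right in, hold it a moment and let it spring back. Leave the other stirring head and the clear cup near the stirrer standing where they are.

Things in the scene. Friction and masses are not known exactly. Their poses are not given: they have to be found in the camera images.
- paddle_head: Stirring head to fit: 130 mm tall, 0.2-0.4 kg, stands upright, toothed foot down. Origin under its centre, z up its axis. Foot (z 0-24 mm): steel core 35 mm dia. with 6 outward teeth 9 mm wide to 51 mm dia. (narrower in the lowest 5 mm), one along +x, then every 60 deg. Steel collar 66 mm dia. (z 24-32). Above it a white stem with a thin open paddle frame, 76 mm wide along y (z 44-100).
- stem_mid (a point): Grip point on the paddle head's stem, on its axis 100 mm above the foot; axes as the head's. The stem is a flat white plastic bar, 14 mm thick along x (grip across this), 24 mm wide along y, z 32-130; the paddle frame beside it is only 6 mm thick.
- collar (a point): Point on the paddle head's axis, in the plane of the collar's underside, 24 mm above its foot; axes as the head's. When fully home it coincides with hub_seat.
- hub_seat (a point): On the hub's turning axis, level with the tops of its 6 upright steel teeth; turns with the hub. z: turning axis, out of the hub, leaning 30 deg from vertical to the stirrer's front. Hub teeth: 25 mm tall, 7 mm wide, between 38 and 66 mm dia., at 30, 90, 150.. deg from x. The head's teeth mesh (play 5 deg each way) with its x axis 0, 60, 120.. deg from this x; it then goes 24 mm in.
- hub (a joint): Drive hub angle in rad; grows as the hub is turned clockwise looking down into it (against its own +z). Starts at 0.1 to 0.4; stop (locked position) at 1.0. Friction about 0.12 N m, no spring: it stays where left.
- stirrer: Bench stirrer, fixed: dark slab 160 x 280 x 14 mm, grey motor block, slanted barrel 86 mm dia. carrying the toothed hub (72 mm dia.). Origin on the desk, 90 mm straight under the middle of the hub's disc face (the foot of its teeth); z up; its front is -x (roughly to the robot). A black upright hand grip, 30 mm deep (x), 34 mm wide (y), 140 mm high, stands 150 mm along +y.
- grip_back (a point): Middle of the back face (+x side) of the fixed hand grip, 110 mm above the desk; axes as the stirrer's.
- trigger_pad (a point): Place to press: middle of the trigger's outer (-x) face, 110 mm above the desk. The trigger is a grey plate 24 mm wide, 10 mm thick, along the grip's front, hinged at 55 mm height, free end at 131 mm. Pad to grip back: 54 mm at rest, 44 mm fully in; close on both along the stirrer's x.
- trigger (a joint): Trigger angle in rad: 0 released, 0.19 fully squeezed towards the grip. Spring: about 3.5 N at the pad to start, 10 N fully in.
- disc_head: Another stirring head, not wanted: 94 mm tall, smooth round foot, round 60 mm disc on top. Stands upright on the desk; origin at the centre of its underside. Leave it alone.
- cup: Empty clear cup, 84 mm across and 60 mm tall, standing on the desk between the stirring heads and the stirrer; origin under its centre. Leave alone.
Not all that is in view belongs to the job. What is shaped like the paddle_head but green or red is not meant.

How it is judged:
By the outcome, as a careful person would: the job done as asked, in the order asked, and still so for the second after the job is handed in, with the robot touching nothing.
It also fails if it takes over 58 s, if anything falls off the work surface, if the arm or the gripper's body presses on something with over 40 N, if the wrist force passes 120 N, or if a joint passes its speed limit or range.

## Working session

There is one attempt and no reset: what is moved stays moved. The work goes in short steps, Python scripts to look and compute and a tool call to move; the robot and the scene stay as the last step left them, time stands still between calls to the robot, and variables do not carry over. Pictures are saved under pics/ and viewed, and the job is handed in when it is done.

Besides the shell and the picture viewer there is one more tool, called after "Request:" as name(argument=value, ...) on one line, values as JSON. send_rows: Moves the arm, as the interface text tells. Its arguments: {"type":"object","properties":{"increments":{"type":"array"}},"required":["increments"]}

```bash
mkdir -p pics; ls; python3 - <<'E'
from bench import robot
import cv2,numpy as np
print(robot.get_obs())
for n in ["side","top"]:
    s=robot.snapshot(n); cv2.imwrite(f"pics/{n}0.png",s["image"][...,::-1]); print(n,s["intrinsics"].tolist(),np.round(s["world_from_camera"],4).tolist())
E
```

```text
pics
{'time': 0.0, 'joint_positions': array([-1.43209938e+00,  8.79705939e-02,  1.37221635e+00, -1.71559882e-05,
        1.68360365e+00, -1.03076669e-01]), 'qvel': array([-0.00064776,  0.00123425,  0.00097116,  0.0006786 ,  0.00049964,
        0.00100154]), 'joint_torque': array([-1.34935173e-03, -3.40190721e+01, -3.02427042e+01,  7.15748733e-02,
        3.33115587e-02, -1.84950677e-04]), 'tool_pos': array([ 0.13161098, -0.5334659 ,  0.20431489]), 'ee_rot': array([-1.66611537,  1.56859832,  1.71724899]), 'wrist_force': array([-0.41566983,  0.3930918 , -0.21702222]), 'wrist_torque': array([-0.00037286,  0.02092256,  0.03778292]), 'width': 0.09391919808428414}
side [[373.19368685152807, 0.0, 251.47033009405143], [0.0, 373.19368685152807, 187.31091354543614], [0.0, 0.0, 1.0]] [[-0.9414, -0.2229, 0.2531, 0.2085], [-0.3372, 0.6054, -0.721, 0.6972], [0.0075, -0.7641, -0.645, 0.7612], [0.0, 0.0, 0.0, 1.0]]
top [[397.0220241938206, 0.0, 253.46347366542813], [0.0, 397.0220241938206, 197.15829146800942], [0.0, 0.0, 1.0]] [[0.0201, -0.9889, 0.1471, 0.3228], [-0.9998, -0.0209, -0.0041, -0.0441], [0.0071, -0.147, -0.9891, 1.0519], [0.0, 0.0, 0.0, 1.0]]
```

View pics/side0.png

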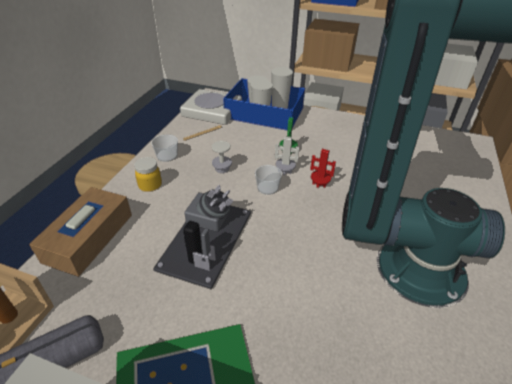

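View pics/top0.png

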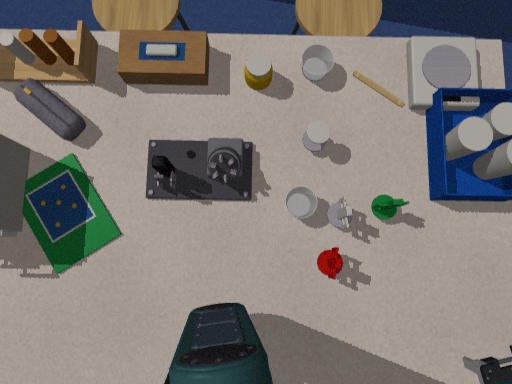

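Candidates for the paddle head, by pixel in the top view: white (341,213), green (384,207), red (330,262), and the white disc head with its round top (317,137). The description picks the white one at (341,213). I'll check that in close crops.

```bash
python3 - <<'E'
import cv2,numpy as np
t=cv2.imread("pics/top0.png"); s=cv2.imread("pics/side0.png")
a=cv2.resize(t[165:265,270:403],(798,600),interpolation=cv2.INTER_CUBIC);cv2.imwrite("pics/c1.png",a)
a=cv2.resize(s[110:210,240:373],(798,600),interpolation=cv2.INTER_CUBIC);cv2.imwrite("pics/c2.png",a)
a=cv2.resize(t[130:210,140:260],(798,532),interpolation=cv2.INTER_CUBIC);cv2.imwrite("pics/c3.png",a)
a=cv2.resize(s[170:290,145:265],(600,600),interpolation=cv2.INTER_CUBIC);cv2.imwrite("pics/c4.png",a)
E
```

```text
(no output)
```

View pics/c1.png

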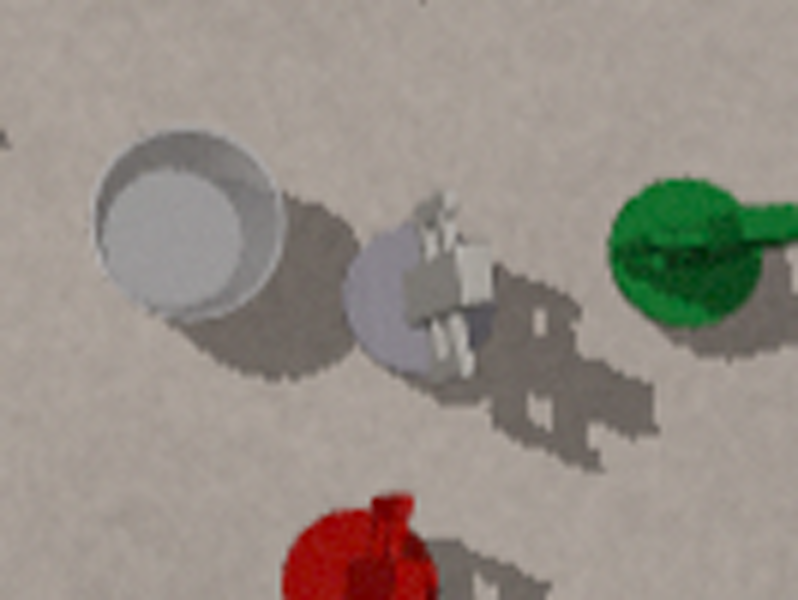

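View pics/c2.png

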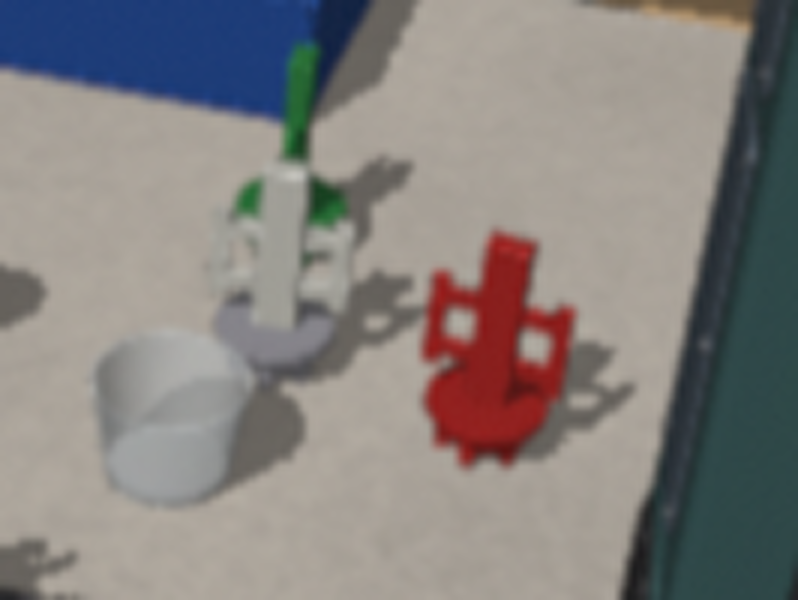

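View pics/c3.png

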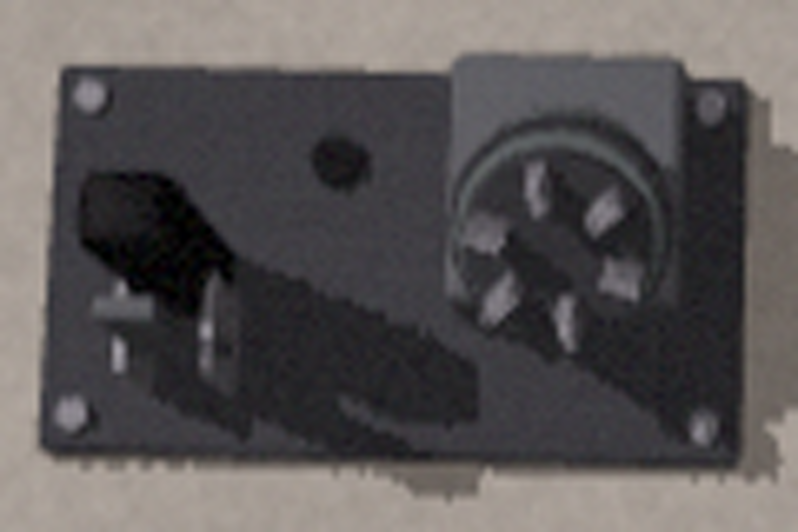

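View pics/c4.png

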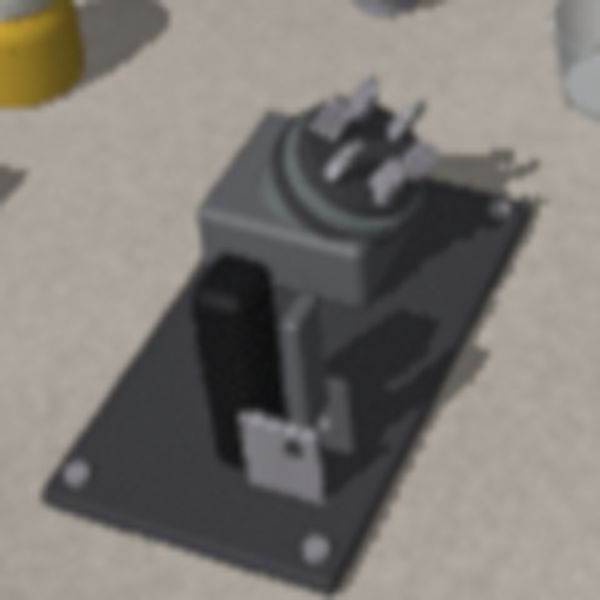

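The white one at top-view pixel (341,213) and side-view pixel (287,155) is the paddle head: white stem, open frame, steel collar. Red, green and the disc head are ruled out. Next I measure the slab, hub teeth, head stem and grip.

```bash
cat > h.py <<'E'
import cv2,numpy as np
from bench import robot
def cams():
    return {n:robot.snapshot(n) for n in ("top","side")}
def ray(s,p):
    d=np.linalg.inv(s["intrinsics"])@np.array([p[0],p[1],1.]); W=s["world_from_camera"]
    return W[:3,3],W[:3,:3]@d/np.linalg.norm(d)
def onplane(s,p,z=0,n=(0,0,1),q=None):
    o,d=ray(s,p); n=np.array(n,float); q=np.array([0,0,z],float) if q is None else q
    return o+d*((q-o)@n)/(d@n)
def tri(s1,p1,s2,p2):
    o1,d1=ray(s1,p1);o2,d2=ray(s2,p2)
    t=np.linalg.lstsq(np.c_[d1,-d2],o2-o1,rcond=None)[0]
    a=o1+d1*t[0];b=o2+d2*t[1]; return (a+b)/2,np.linalg.norm(a-b)
def proj(s,P):
    W=s["world_from_camera"];c=W[:3,:3].T@(np.array(P)-W[:3,3]);u=s["intrinsics"]@c;return u[:2]/u[2]
E
python3 - <<'E'
from h import *
c=cams();t=c["top"];im=t["image"]
print(im[170,200],im[150,147],im[145,155],im[220,240])
m=(im.max(2)<110).astype(np.uint8)
m[:,:140]=0;m[:,262:]=0;m[:130]=0;m[208:]=0
m=cv2.morphologyEx(m,cv2.MORPH_CLOSE,np.ones((3,3)))
cs,_=cv2.findContours(m,cv2.RETR_EXTERNAL,cv2.CHAIN_APPROX_NONE)
k=max(cs,key=cv2.contourArea);r=cv2.minAreaRect(k);print(r)
ap=cv2.approxPolyDP(k,3,True)[:,0];print([(p.tolist(),np.round(onplane(t,p,.014)[:2],4).tolist()) for p in ap])
# bright screws in crop: hough none; teeth mask
for n,(y0,y1,x0,x1) in {"top":(140,190,205,245),"side":(180,215,200,240)}.items():
    I=c[n]["image"][y0:y1,x0:x1]; g=cv2.resize(I.astype(np.float32).mean(2),None,fx=4,fy=4,interpolation=cv2.INTER_CUBIC)
    mm=(g>115).astype(np.uint8); N,l,st,ce=cv2.connectedComponentsWithStats(mm)
    print(n,[(st[i,4],np.round((ce[i]-1.5)/4+[x0,y0],2).tolist()) for i in range(1,N) if st[i,4]>30])
E
```

```text
[62 62 67] [163 155 146] [84 82 88] [168 159 150]
((203.5, 170.5), (65.0, 115.0), 90.0)
[([255, 145], [0.6193, -0.0497]), ([228, 138], [0.6372, 0.0236]), ([149, 140], [0.6269, 0.2362]), ([146, 197], [0.4716, 0.235]), ([193, 199], [0.4689, 0.111]), ([202, 203], [0.4587, 0.0868]), ([252, 201], [0.4668, -0.0448]), ([256, 198], [0.475, -0.0552]), ([254, 193], [0.4883, -0.0496]), ([261, 192], [0.4914, -0.0681])]
top [(np.int32(40), [205.77, 139.97]), (np.int32(43), [243.68, 140.26]), (np.int32(77), [219.68, 157.08]), (np.int32(125), [230.28, 161.59]), (np.int32(152), [214.38, 175.05]), (np.int32(99), [224.42, 177.69])]
side [(np.int32(10245), [222.16, 188.67]), (np.int32(84), [210.49, 195.19]), (np.int32(242), [212.2, 202.22])]
```

```bash
python3 - <<'E'
from h import *
c=cams();t=c["top"];s=c["side"]
px=np.array([(90,96),(711,104),(71,411),(704,428)])/6.65+[140,130]
P=np.array([onplane(t,p,.015)[:2] for p in px]);print(P.round(4).tolist(),P.mean(0))
for a,b in((1,0),(3,2)): d=P[b]-P[a];print("yaw from y edge",np.degrees(np.arctan2(-d[0],d[1])),np.linalg.norm(d))
for a,b in((2,0),(3,1)): d=P[b]-P[a];print("yaw from x edge",np.degrees(np.arctan2(d[1],d[0])),np.linalg.norm(d))
sx=np.array([(77,474),(316,548),(501,208)])/5+[145,170]
print([onplane(s,p,.015)[:2].round(4).tolist() for p in sx])
for n,(y0,y1,x0,x1) in {"top":(145,190,203,247),"side":(180,220,195,240)}.items():
    a=cv2.resize(c[n]["image"][y0:y1,x0:x1,::-1],None,fx=13,fy=13,interpolation=cv2.INTER_LANCZOS4)
    a=cv2.convertScaleAbs(a,alpha=1.3)
    for i in range(0,a.shape[1],65): cv2.putText(a,str(x0+i//13),(i,10),0,.4,(0,255,255),1);cv2.line(a,(i,0),(i,4),(0,255,255),1)
    for i in range(0,a.shape[0],65): cv2.putText(a,str(y0+i//13),(0,i+12),0,.4,(0,255,0),1)
    cv2.imwrite(f"pics/hub_{n}.png",a)
E
```

```text
[[0.6146, 0.2231], [0.6168, -0.028], [0.4855, 0.2233], [0.484, -0.0282]] [0.55024426 0.09754529]
yaw from y edge 0.5045920563020518 0.25107168083708364
yaw from y edge -0.3437037005867829 0.25144916171692383
yaw from x edge -0.07934921893653267 0.1290445701928657
yaw from x edge 0.08802925003219031 0.1327640852524182
[[0.6129, 0.222], [0.483, 0.2215], [0.4817, -0.0286]]
```

View pics/hub_top.png

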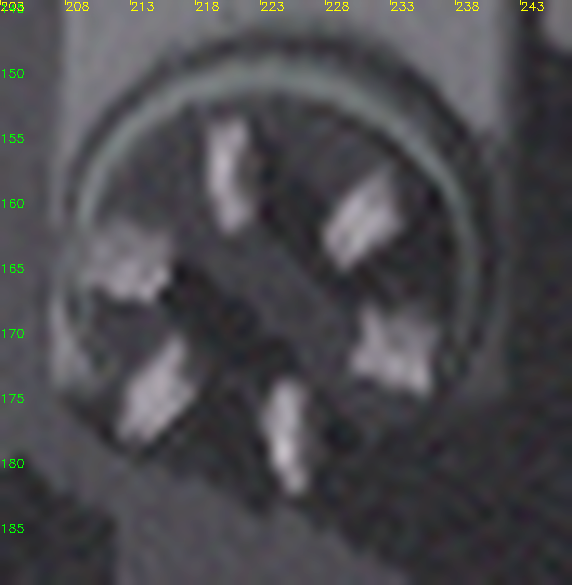

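View pics/hub_side.png

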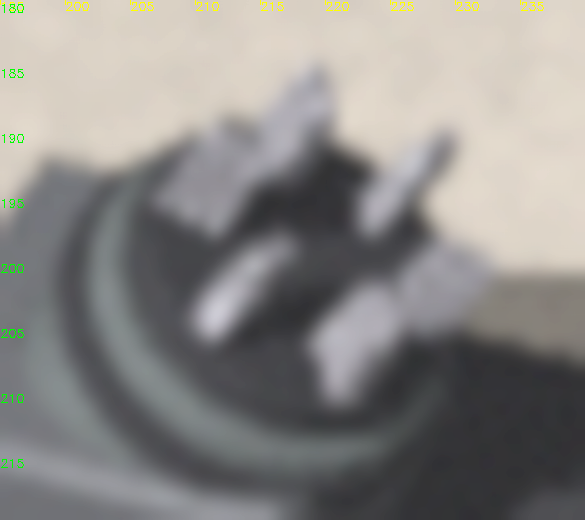

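```bash
python3 - <<'E'
from h import *
c=cams();t=c["top"];s=c["side"]
px=np.array([(229,175),(362,222),(395,350),(287,435),(155,393),(132,262)])/13+[203,145]
ex=np.array([-np.cos(np.pi/6),0,-.5])*-1  # in-plane 'back/up' : (cos30,0,sin30)
a=np.array([-.5,0,np.cos(np.pi/6)]);ey=np.array([0,1,0.])
m=onplane(t,px.mean(0),.09+.0125*a[2])
for it in range(4):
    P=np.array([onplane(t,p,n=a,q=m) for p in px]); m2=P.mean(0); print(m2.round(4)); 
    u,v=(P-m2)@ex,(P-m2)@ey
    m=m2
ang=np.degrees(np.arctan2(v,u));print(ang.round(1),np.hypot(u,v).round(4),"mod60",(ang%60).round(1))
# side teeth
sp=np.array([(210,182),(295,125),(405,185),(447,285),(360,345),(245,285)])/13+[195,180]
Q=np.array([onplane(s,p,n=a,q=m) for p in sp]);print("side",Q.mean(0).round(4))
u,v=(Q-Q.mean(0))@ex,(Q-Q.mean(0))@ey;ang=np.degrees(np.arctan2(v,u));print(ang.round(1),np.hypot(u,v).round(4),"mod60",(ang%60).round(1))
print(tri(t,px.mean(0),s,sp.mean(0)))
print("back x slab edges",[onplane(t,p,.014)[:2].round(4) for p in((200,139),(190,199))])
E
```

```text
[0.5333 0.0279 0.1008]
[0.5333 0.0279 0.1008]
[0.5333 0.0279 0.1008]
[0.5333 0.0279 0.1008]
[  12.3  -48.5 -107.4 -169.   131.2   71. ] [0.0262 0.0256 0.0266 0.0258 0.0266 0.0253] mod60 [12.3 11.5 12.6 11.  11.2 11. ]
side [0.5312 0.0277 0.0996]
[  14.7  -47.9 -109.  -164.5  131.6   70.6] [0.0267 0.0266 0.025  0.0274 0.0264 0.0256] mod60 [14.7 12.1 11.  15.5 11.6 10.6]
(array([0.53260162, 0.02771498, 0.09931429]), np.float64(0.0022766977573717576))
back x slab edges [array([0.6328, 0.099 ]), array([0.4687, 0.1189])]
```

```bash
python3 - <<'E'
from h import *
c=cams()
for n,(y0,y1,x0,x1) in {"top":(193,233,322,362),"side":(132,177,268,308)}.items():
    a=cv2.resize(c[n]["image"][y0:y1,x0:x1,::-1],None,fx=14,fy=13,interpolation=cv2.INTER_CUBIC)
    a=cv2.resize(c[n]["image"][y0:y1,x0:x1,::-1],None,fx=13,fy=13,interpolation=cv2.INTER_CUBIC)
    for i in range(0,a.shape[1],65): cv2.putText(a,str(x0+i//13),(i,10),0,.4,(0,0,255),1)
    for i in range(0,a.shape[0],65): cv2.putText(a,str(y0+i//13),(0,i+12),0,.4,(255,0,0),1)
    cv2.imwrite(f"pics/hd_{n}.png",a)
E
```

```text
(no output)
```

View pics/hd_top.png

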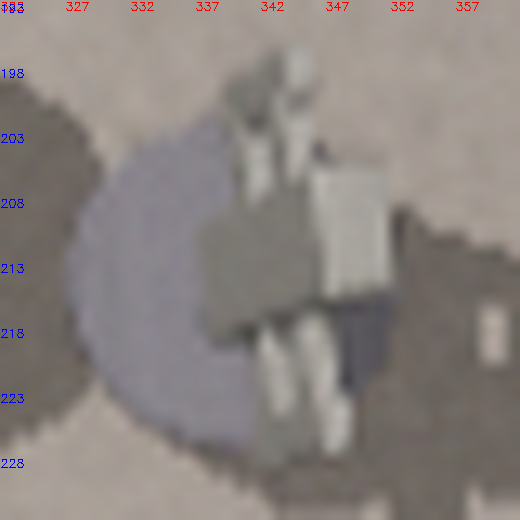

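View pics/hd_side.png

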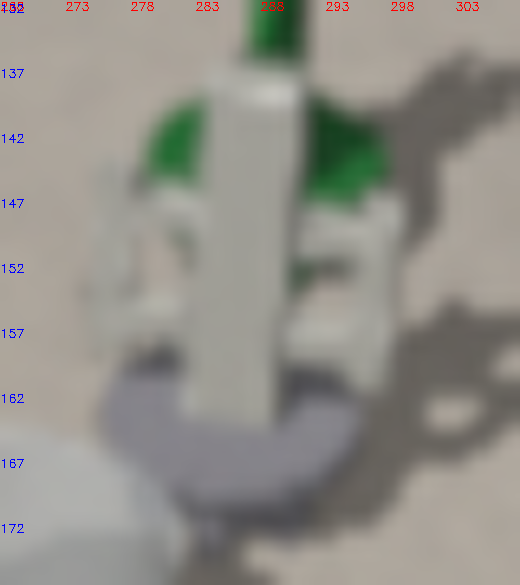

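```bash
python3 - <<'E'
from h import *
c=cams();t=c["top"];s=c["side"]
f=lambda p:np.array(p)/13+[322,193]
top=onplane(t,f((354,230)),.13);print("stemtop",top.round(4), tri(t,f((354,230)),s,np.array((258,85))/13+[268,132]))
print("side ray",onplane(s,np.array((258,85))/13+[268,132],.13).round(4))
A=onplane(t,f((298,55)),.1);B=onplane(t,f((335,452)),.1);d=A-B;print("wing",A.round(4),B.round(4),np.linalg.norm(d),((A+B)/2).round(4),"dir deg",np.degrees(np.arctan2(d[1],d[0])))
d=onplane(t,f((315,168)),.13)-onplane(t,f((327,298)),.13);d2=onplane(t,f((383,165)),.13)-onplane(t,f((393,290)),.13);print([np.degrees(np.arctan2(x[1],x[0])) for x in(d,d2)],np.linalg.norm(d))
# collar left edge
L=onplane(t,f((68,280)),.032);print("collar left",L.round(4))
o=robot.get_obs();print(o["tool_pos"],o["ee_rot"],o["time"])
from scipy.spatial.transform import Rotation as R
print(R.from_euler("xyz",o["ee_rot"]).as_matrix().round(3))
cup=onplane(t,(301.,197),.06);print("cup",cup)
E
```

```text
stemtop [ 0.4326 -0.2726  0.13  ] (array([ 0.43179516, -0.27365874,  0.12656582]), np.float64(0.00248209268069685))
side ray [ 0.4293 -0.2685  0.13  ]
wing [ 0.4689 -0.2701  0.1   ] [ 0.3949 -0.2759  0.1   ] 0.07423482200882292 [ 0.4319 -0.273   0.1   ] dir deg 4.494122649270298
[np.float64(4.433015031688946), np.float64(3.6227168581072027)] 0.023568196800038646
collar left [ 0.4331 -0.2398  0.032 ]
[ 0.13171571 -0.53403852  0.20553184] [ 1.69770752  1.57063299 -1.2020969 ] 0.6
[[ 0.     0.239 -0.971]
 [-0.    -0.971 -0.239]
 [-1.     0.    -0.   ]]
cup [ 0.47324147 -0.16837431  0.06      ]
```

Request:
send_rows(increments=[[0.0,0,-0.018,-0.035,0.03],[0.0,0,-0.036,-0.07,0.06],[0.0,0,-0.054,-0.105,0.1],[0.0,0,-0.072,-0.14,0.14],[0.0,0,-0.09,-0.175,0.168]])

```text
time: 1.02
tool_pos: [0.2811, -0.4035, 0.2057]
ee_rot: [2.128, 1.57, -0.942]
wrist_force: [0.8, -0.9, 0.7]
width: 0.064
```

```bash
cat > go.py <<'E'
import sys
from h import *
from scipy.spatial.transform import Rotation as R
o=robot.get_obs();M=R.from_euler("xyz",o["ee_rot"]).as_matrix()
def rel(t):return M.T@(np.array(t)-o["tool_pos"])
ja=np.degrees(np.arctan2(M[1,1],M[0,1]))
if len(sys.argv)>3:
    print("inc",rel([float(a) for a in sys.argv[1:4]]).round(4))
    if len(sys.argv)>4: print("roll",np.radians((ja-float(sys.argv[4])+180)%360-180).round(4))
print("t",round(o["time"],2),"pos",o["tool_pos"].round(4),"jaw",ja.round(2),"F",o["wrist_force"].round(1),"T",o["wrist_torque"].round(2),"w",o["width"].round(4),"q",o["joint_positions"].round(2))
E
python3 go.py 0.4325 -0.2727 0.206 -85.8
```

```text
inc [-0.0003 -0.1197 -0.1604]
roll -0.0021Traceback (most recent call last):
  File "go.py", line 10, in <module>
    print("t",round(o["time"],2),"pos",o["tool_pos"].round(4),"jaw",ja.round(2),"F",o["wrist_force"].round(1),"T",o["wrist_torque"].round(2),"w",o["width"].round(4),"q",o["joint_positions"].round(2))
                                                                                                                                                 ^^^^^^^^^^^^^^^^
AttributeError: 'float' object has no attribute 'round'
```

```bash
sed -i 's/o\["width"\].round(4)/round(float(o["width"]),4)/' go.py
```

Request:
send_rows(increments=[[0.0,0,-0.024,-0.032,0],[0.0,0,-0.048,-0.064,0],[0.0,0,-0.072,-0.096,0],[0.0,0,-0.096,-0.128,0],[0.0,0,-0.12,-0.16,0]])

```text
time: 1.43
tool_pos: [0.432, -0.2717, 0.2059]
ee_rot: [2.258, 1.57, -0.81]
wrist_force: [0.3, -0.6, 0.6]
width: 0.0471
```

```bash
python3 go.py 0.4325 -0.2727 0.086 -85.8
python3 - <<'E'
from h import *
for n in("top","side"):
    s=robot.snapshot(n);cv2.imwrite(f"pics/a_{n}.png",s["image"][...,::-1])
E
```

```text
inc [ 0.1199  0.0009 -0.0003]
roll 0.0005
t 1.43 pos [ 0.432  -0.2717  0.2059] jaw -85.77 F [ 0.3 -0.6  0.6] T [-0.02 -0.01  0.01] w 0.0471 q [-0.67 -0.    1.46 -0.    1.68  0.82]
```

View pics/a_side.png

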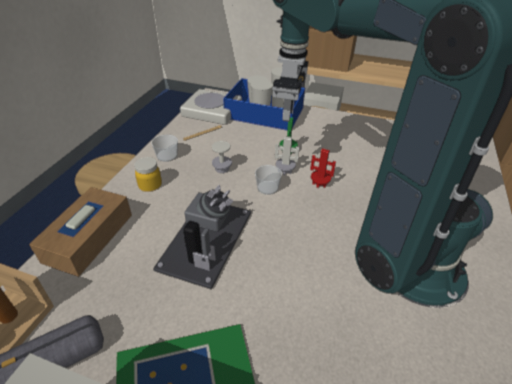

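The gripper is above the white head, with its fingers at about (290,115). Going down and closing.

Request:
send_rows(increments=[[0.0,0.035,0.001,0,0],[0.0,0.07,0.001,0,0],[0.0,0.1,0.001,0,0],[0.0,0.119,0.001,0,0],[0.0,0.119,0.001,0,0]])

```text
time: 1.95
tool_pos: [0.4271, -0.2725, 0.0811]
ee_rot: [-0.693, 1.56, 2.522]
wrist_force: [-0.5, -0.6, -0.1]
width: 0.0472
```

Request:
send_rows(increments=[[-1,0,0,0,0],[-1,0,0,0,0],[-1,0,0,0,0],[-1,0,0,0,0],[-1,0,0,0,0]])

```text
time: 2.37
tool_pos: [0.4316, -0.2748, 0.0882]
ee_rot: [2.488, 1.568, -0.58]
wrist_force: [-1.0, 1.4, 0.2]
width: 0.0173
```

```bash
python3 go.py
python3 - <<'E'
from h import *
s=robot.snapshot("side");cv2.imwrite(f"pics/b_side.png",cv2.resize(s["image"][60:210,210:360,::-1],(600,600),interpolation=2))
E
```

```text
t 2.37 pos [ 0.4316 -0.2748  0.0882] jaw -85.78 F [-1.   1.4  0.2] T [0.21 0.05 0.02] w 0.0173 q [-0.68  0.05  1.64  0.    1.44  0.82]
```

View pics/b_side.png

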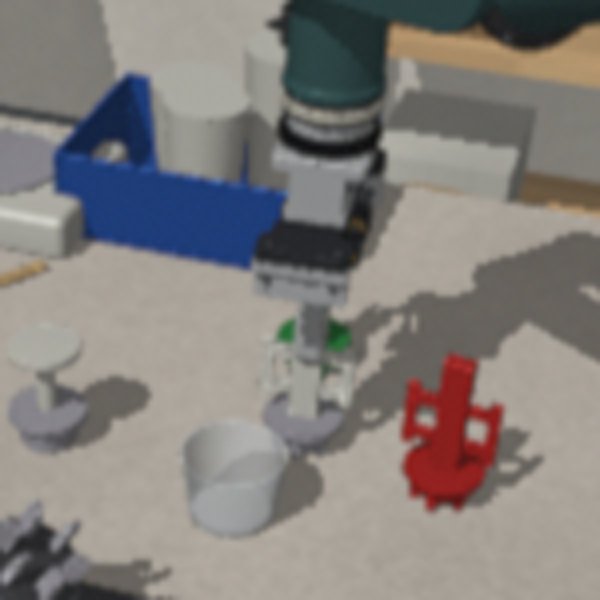

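Request:
send_rows(increments=[[-1,0,0,0,0],[-1,0,0,0,0],[-1,0,0,0,0]])

```text
time: 2.67
tool_pos: [0.4314, -0.2746, 0.0875]
ee_rot: [2.399, 1.569, -0.669]
wrist_force: [0.7, 0.3, 4.2]
width: 0.014
```

Request:
send_rows(increments=[[-1,-0.02,0,0,0],[-1,-0.05,0,0,0],[-1,-0.08,0,0,0],[-1,-0.1,0,0,0]])

```text
time: 3.0
tool_pos: [0.4309, -0.2745, 0.188]
ee_rot: [1.962, 1.57, -1.105]
wrist_force: [0.8, -0.7, -2.2]
width: 0.0136
```

```bash
python3 go.py
python3 - <<'E'
from h import *
s=robot.snapshot("side");cv2.imwrite(f"pics/c_side.png",cv2.resize(s["image"][40:190,210:360,::-1],(600,600),interpolation=2))
E
```

```text
t 3.0 pos [ 0.4309 -0.2745  0.188 ] jaw -85.77 F [ 0.8 -0.7 -2.2] T [-0.02 -0.11  0.05] w 0.0136 q [-0.68  0.    1.49 -0.    1.64  0.82]
```

View pics/c_side.png

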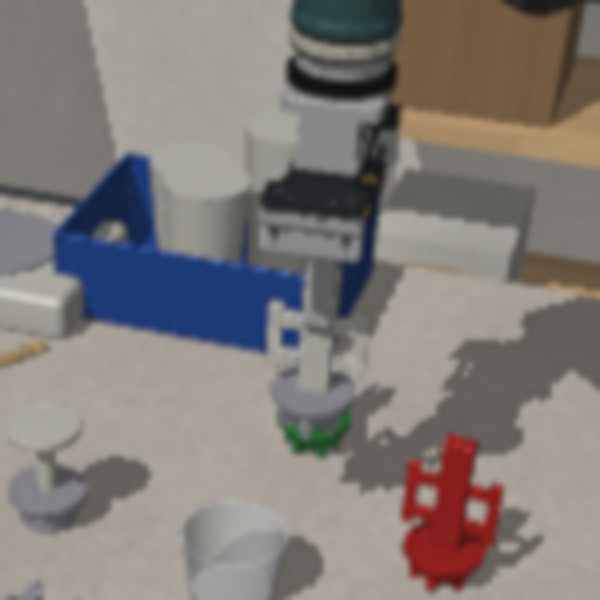

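The head is held, upright, at about (315,360) in the crop. The tool can't pitch, so I'll lean the head about the jaw axis by pushing its foot against the slab's front edge, then yaw it round.

Request:
send_rows(increments=[[-1,-0.01,-0.037,-0.002,0.01],[-1,-0.01,-0.075,-0.004,0.02],[-1,-0.01,-0.112,-0.006,0.04],[-1,-0.01,-0.15,-0.008,0.06],[-1,-0.01,-0.187,-0.01,0.073]])

```text
time: 3.47
tool_pos: [0.4258, -0.0852, 0.1943]
ee_rot: [-0.304, 1.568, 2.836]
wrist_force: [0.6, 0.1, -3.4]
width: 0.014
```

```bash
python3 go.py 0.418 0.10 0.18 -90
```

```text
inc [ 0.0145 -0.1852  0.0079]
roll -0.0009
t 3.47 pos [ 0.4258 -0.0852  0.1943] jaw -90.05 F [ 0.6  0.1 -3.4] T [ 0.01 -0.05 -0.05] w 0.014 q [-0.33 -0.17  1.64 -0.    1.67  1.24]
```

Request:
send_rows(increments=[[-1,0,-0.037,0.002,0],[-1,0,-0.074,0.004,0],[-1,0,-0.11,0.006,0],[-1,0.0,-0.148,0.008,0],[-1,0.014,-0.185,0.008,0]])

```text
time: 3.88
tool_pos: [0.4192, 0.0997, 0.1832]
ee_rot: [-3.132, 1.567, 0.01]
wrist_force: [2.1, 0.2, -2.9]
width: 0.0143
```

Request:
send_rows(increments=[[-1,0.035,0,0,0],[-1,0.06,0,0,0],[-1,0.08,0,0,0],[-1,0.088,0,0,0],[-1,0.088,0,0,0]])

```text
time: 4.3
tool_pos: [0.4159, 0.0977, 0.0905]
ee_rot: [0.129, 1.563, -3.011]
wrist_force: [-1.0, -0.8, -2.5]
width: 0.0137
```

```bash
python3 go.py 0.445 0.10 0.092 -90
python3 - <<'E'
from h import *
s=robot.snapshot("side");cv2.imwrite(f"pics/d_side.png",cv2.resize(s["image"][120:320,130:330,::-1],(600,600),interpolation=2))
E
```

```text
inc [-0.0018 -0.0023 -0.0291]
roll 0.001
t 4.3 pos [0.4159 0.0977 0.0905] jaw -89.94 F [-1.  -0.8 -2.5] T [ 0.02 -0.    0.02] w 0.0137 q [ 0.1  -0.13  1.82 -0.    1.47  1.67]
```

View pics/d_side.png

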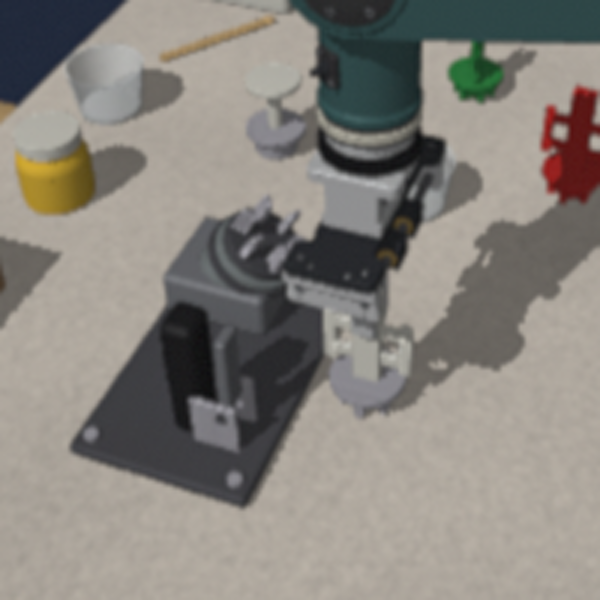

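Request:
send_rows(increments=[[-1,0,0,-0.01,0],[-1,0,0,-0.02,0],[-1,0,0,-0.028,0],[-1,0,0,-0.036,0],[-1,0,0,-0.044,0]])

```text
time: 4.77
tool_pos: [0.4635, 0.0979, 0.0973]
ee_rot: [-0.049, 1.57, 3.093]
wrist_force: [-5.8, 0.4, 8.5]
width: 0.0137
```

```bash
python3 go.py 
python3 - <<'E'
from h import *
s=robot.snapshot("side");cv2.imwrite(f"pics/e_side.png",cv2.resize(s["image"][120:320,130:330,::-1],(600,600),interpolation=2))
E
```

```text
t 4.77 pos [0.4635 0.0979 0.0973] jaw -89.98 F [-5.8  0.4  8.5] T [-0.06  1.77  0.02] w 0.0137 q [ 0.09 -0.03  1.71  0.    1.47  1.66]
```

View pics/e_side.png

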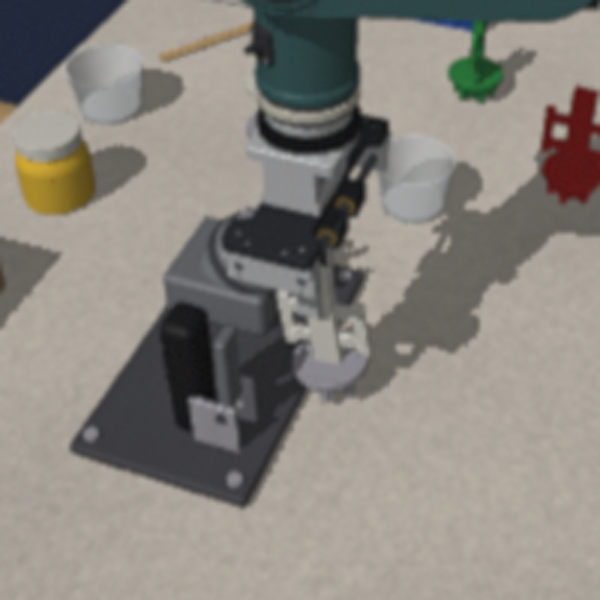

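Request:
send_rows(increments=[[-1,0.002,0,-0.006,0],[-1,0.003,0,-0.012,0],[-1,0.004,0,-0.019,0],[-1,0.005,0,-0.026,0],[-1,0.005,0,-0.033,0]])

```text
time: 5.23
tool_pos: [0.4979, 0.0979, 0.0929]
ee_rot: [-3.085, 1.568, 0.057]
wrist_force: [-4.1, -0.4, 3.2]
width: 0.0141
```

Request:
send_rows(increments=[[-1,0,0,-0.005,0],[-1,0,0,-0.01,0],[-1,0,0,-0.01,0]])

```text
time: 5.48
tool_pos: [0.5075, 0.0979, 0.0904]
ee_rot: [-3.134, 1.569, 0.008]
wrist_force: [-3.0, -0.6, 5.0]
width: 0.0137
```

```bash
python3 go.py 
python3 - <<'E'
from h import *
s=robot.snapshot("side");cv2.imwrite(f"pics/f_side.png",cv2.resize(s["image"][120:320,130:330,::-1],(600,600),interpolation=2))
E
```

```text
t 5.48 pos [0.5075 0.0979 0.0904] jaw -89.98 F [-3.  -0.6  5. ] T [-0.02  0.68 -0.02] w 0.0137 q [ 0.08  0.06  1.63 -0.    1.45  1.65]
```

View pics/f_side.png

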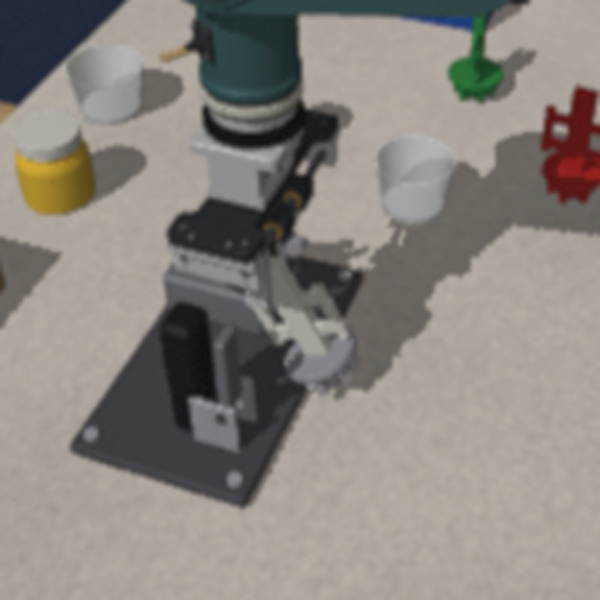

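Request:
send_rows(increments=[[-1,-0.02,0,0,0],[-1,-0.06,0,0.0,0],[-1,-0.1,0,0.01,-0.12],[-1,-0.13,0,0.03,-0.24],[-1,-0.15,0,0.05,-0.36]])

```text
time: 5.95
tool_pos: [0.4576, 0.098, 0.2426]
ee_rot: [2.845, 1.564, 0.07]
wrist_force: [0.0, -0.6, -3.2]
width: 0.0137
```

```bash
python3 go.py 
python3 - <<'E'
from h import *
s=robot.snapshot("side");cv2.imwrite(f"pics/g_side.png",cv2.resize(s["image"][80:280,130:330,::-1],(600,600),interpolation=2))
E
```

```text
t 5.95 pos [0.4576 0.098  0.2426] jaw -69.01 F [ 0.  -0.6 -3.2] T [-0.01 -0.14  0.02] w 0.0137 q [ 0.09 -0.11  1.49 -0.    1.75  1.29]
```

View pics/g_side.png

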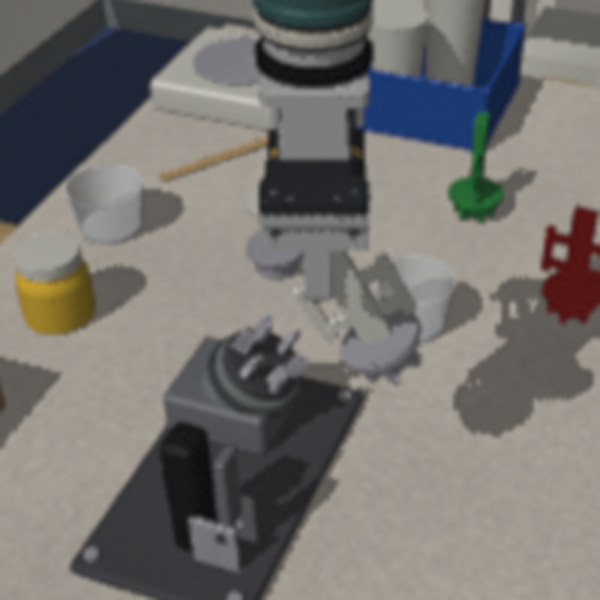

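Request:
send_rows(increments=[[-1,0,0,0,-0.12],[-1,0,0,0,-0.24],[-1,0,0,0,-0.36],[-1,0,0,0,-0.48],[-1,0,0,0,-0.6]])

```text
time: 6.42
tool_pos: [0.4565, 0.0981, 0.2382]
ee_rot: [2.281, 1.57, 0.105]
wrist_force: [-0.5, -0.1, -3.4]
width: 0.0138
```

Request:
send_rows(increments=[[-1,0,0,0,-0.12],[-1,0,0,0,-0.24],[-1,0,0,0,-0.36],[-1,0,0,0,-0.48],[-1,0,0,0,-0.6]])

```text
time: 6.83
tool_pos: [0.4565, 0.0981, 0.2381]
ee_rot: [1.834, 1.57, 0.258]
wrist_force: [-0.1, 0.1, -3.0]
width: 0.0139
```

Request:
send_rows(increments=[[-1,0,0,0,-0.12],[-1,0,0,0,-0.24],[-1,0,0,0,-0.36],[-1,0,0,0,-0.48],[-1,0,0,0,-0.6]])

```text
time: 7.25
tool_pos: [0.4564, 0.0981, 0.2381]
ee_rot: [1.498, 1.571, 0.522]
wrist_force: [0.4, 0.6, -2.7]
width: 0.0139
```

Request:
send_rows(increments=[[-1,0,0,0,-0.12],[-1,0,0,0,-0.24],[-1,0,0,0,-0.36],[-1,0,0,0,-0.48],[-1,0,0,0,-0.6]])

```text
time: 7.67
tool_pos: [0.4563, 0.098, 0.238]
ee_rot: [-2.098, 1.571, -2.473]
wrist_force: [-0.1, 0.4, -2.8]
width: 0.0137
```

Request:
send_rows(increments=[[-1,0,0,0,-0.12],[-1,0,0,0,-0.24],[-1,0,0,0,-0.36],[-1,0,0,0,-0.48],[-1,0,0,0,-0.497]])

```text
time: 8.08
tool_pos: [0.4562, 0.098, 0.238]
ee_rot: [-2.874, 1.57, -2.756]
wrist_force: [-0.6, -1.2, -3.1]
width: 0.0138
```

```bash
python3 go.py 0.445 0.028 0.235 97
python3 - <<'E'
from h import *
for n in("side","top"):
    s=robot.snapshot(n);cv2.imwrite(f"pics/g2_{n}.png",s["image"][...,::-1])
s=robot.snapshot("side");cv2.imwrite(f"pics/g2_c.png",cv2.resize(s["image"][80:230,130:330,::-1],(800,600),interpolation=2))
E
```

```text
inc [ 0.0031 -0.0682 -0.0194]
roll -0.0039
t 8.08 pos [0.4562 0.098  0.238 ] jaw 96.77 F [-0.6 -1.2 -3.1] T [ 0.04  0.   -0.01] w 0.0138 q [ 0.09 -0.1   1.5  -0.    1.75 -1.6 ]
```

View pics/g2_c.png

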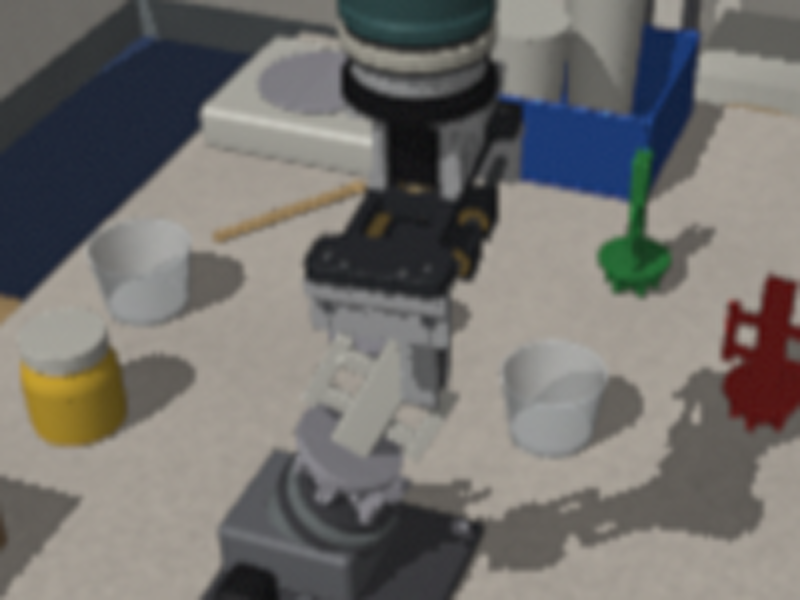

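View pics/g2_top.png

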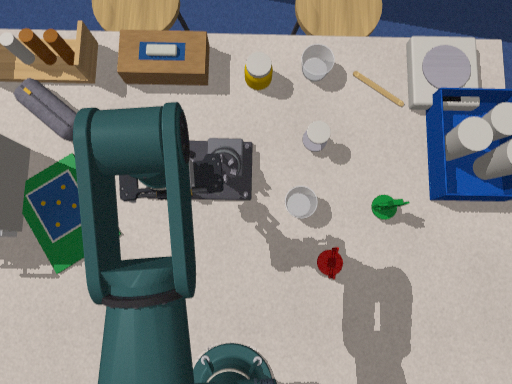

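```bash
python3 - <<'E'
from h import *
s=robot.snapshot("side");y0,x0=155,195
a=cv2.resize(s["image"][y0:y0+60,x0:x0+60,::-1],(780,780)[0:2],interpolation=2)
a=cv2.resize(a,(600,600))
cv2.imwrite("pics/g3.png",a)
g=np.array([.4562,.098,.257]);az=np.radians(96.77+90)
for th in(20,25,30,35):
    ax=np.array([np.sin(np.radians(th))*np.cos(az),np.sin(np.radians(th))*np.sin(az),np.cos(np.radians(th))])
    f=lambda d:((proj(s,g-ax*d)-[x0,y0])*10).round(0)
    print(th,"top of collar",f(.0745),"rim pts",[((proj(s,g-ax*.0745+.033*v)-[x0,y0])*10).round(0).tolist() for v in (np.array([np.sin(az),-np.cos(az),0]),-np.array([np.sin(az),-np.cos(az),0]))])
E
```

```text
20 top of collar [306. 396.] rim pts [[266.0, 490.0], [344.0, 308.0]]
25 top of collar [281. 384.] rim pts [[240.0, 477.0], [319.0, 296.0]]
30 top of collar [256. 371.] rim pts [[215.0, 464.0], [296.0, 283.0]]
35 top of collar [233. 356.] rim pts [[190.0, 448.0], [273.0, 268.0]]
```

View pics/g3.png

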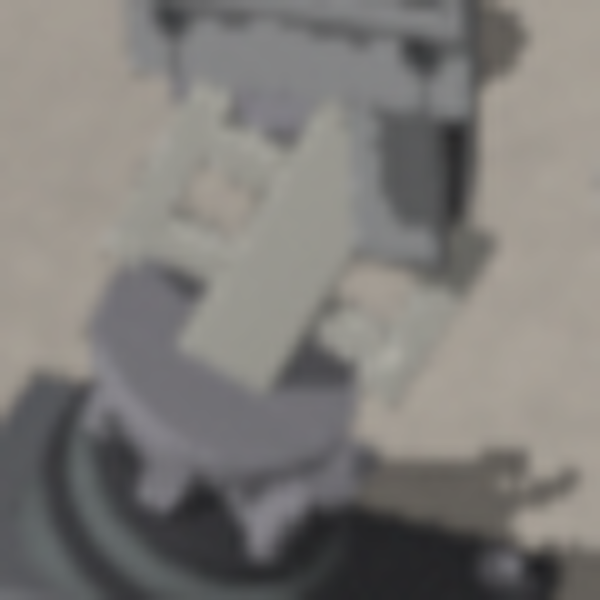

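```bash
python3 - <<'E'
from h import *
s=robot.snapshot("side")
g=np.array([.4562,.098,.257]);az=np.radians(96.77+90)
jw=np.array([np.cos(az-np.pi/2),np.sin(az-np.pi/2),0])
for th in(28,30,32,34,36,38):
    t=np.radians(th);ax=np.array([np.sin(t)*np.cos(az),np.sin(t)*np.sin(az),np.cos(t)]);y=np.cross(ax,jw)
    o=[]
    for sg in(1,-1):
        A=proj(s,g-ax*.0745+jw*.007+y*.012*sg);B=proj(s,g-ax*.03+jw*.007+y*.012*sg);d=B-A
        o.append((((A-[195,155])*10).round(0).tolist(),np.degrees(np.arctan2(d[0],-d[1])).round(1)))
    print(th,o)
E
```

```text
28 [([302.0, 421.0], np.float64(35.5)), ([212.0, 370.0], np.float64(34.1))]
30 [([292.0, 416.0], np.float64(38.1)), ([203.0, 363.0], np.float64(36.7))]
32 [([282.0, 411.0], np.float64(40.6)), ([194.0, 356.0], np.float64(39.2))]
34 [([271.0, 406.0], np.float64(43.1)), ([186.0, 349.0], np.float64(41.8))]
36 [([261.0, 401.0], np.float64(45.6)), ([177.0, 342.0], np.float64(44.3))]
38 [([251.0, 396.0], np.float64(48.1)), ([169.0, 335.0], np.float64(46.8))]
```

```bash
python3 - <<'E'
from h import *
s=robot.snapshot("side");y0,x0=155,195
a=s["image"][y0:y0+50,x0:x0+50,::-1]
a=cv2.resize(a,(600,600),interpolation=cv2.INTER_LANCZOS4);a=cv2.convertScaleAbs(a,alpha=1.8,beta=-100)
cv2.imwrite("pics/g4.png",a)
E
```

```text
(no output)
```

View pics/g4.png

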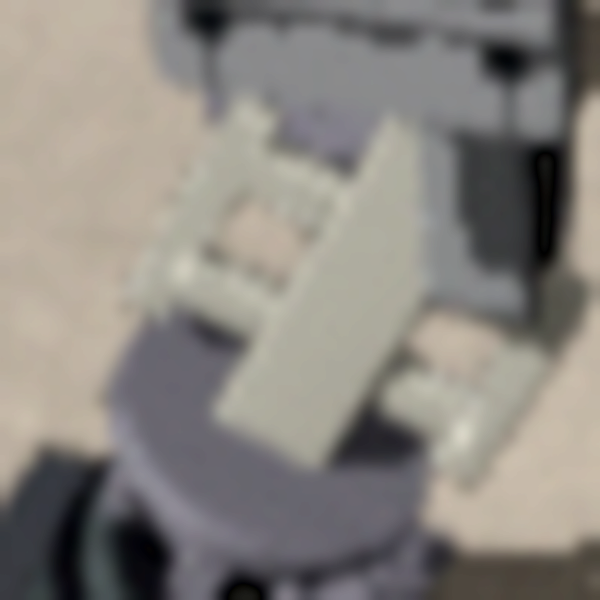

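```bash
cat > face.py <<'E'
from h import *
from scipy.spatial.transform import Rotation as R
# corners: full-res pixel of stem base left/right on near face, and upper edge pts
def face(s,pts,sgn=1,half=.007):
    o=robot.get_obs();M=R.from_euler("xyz",o["ee_rot"]).as_matrix();jw=M[:,1].copy();
    if jw[1]<0:jw=-jw
    jw[2]=0;jw/=np.linalg.norm(jw)
    g=o["tool_pos"]+[0,0,.019]
    f=np.cross([0,0,1],jw); # ~ -x direction
    return [np.array([(P-g)@-f,(P-g)[2]]) for P in (onplane(s,p,n=jw,q=g+jw*half) for p in pts)]
E
python3 - <<'E'
from face import *
s=robot.snapshot("side")
F=lambda p:np.array(p)/12+[195,155]-.0
r=face(s,[F(p) for p in((213,412),(325,468),(385,130),(435,275))])
for x in r:print((x*1000).round(1))
a,b,c,d=r
print("width",np.linalg.norm(a-b)*1000,"base tilt",np.degrees(np.arctan2((a-b)[1],(a-b)[0])),"edge tilts",[np.degrees(np.arctan2((p-q)[0],(q-p)[1])) for p,q in((a,c),(b,d))])
E
```

```text
[ 53.8 -55.1]
[ 31.9 -64.8]
[16.9 19. ]
[  8.5 -12.8]
width 23.98144784664966 base tilt 23.993590678634895 edge tilts [np.float64(26.50138699019115), np.float64(24.23662619332918)]
```

Stem face width comes out at 24.0 mm as it should. The head leans about 25° and sits about 12 mm off-centre in the pads. Moving it to just above the hub.

```bash
python3 go.py 0.4655 0.021 0.205 97
```

```text
inc [ 0.0343 -0.0776  0.0006]
roll -0.0071
t 8.43 pos [0.456  0.098  0.2393] jaw 96.59 F [-0.2  0.6 -2.9] T [-0.02 -0.04  0.01] w 0.0137 q [ 0.09 -0.1   1.49 -0.    1.75 -1.6 ]
```

Request:
send_rows(increments=[[-1,0.0,-0.02,0,0],[-1,0.0,-0.045,0,0],[-1,0.01,-0.068,0,0],[-1,0.025,-0.0776,0,0],[-1,0.034,-0.0776,0,0]])

```text
time: 8.85
tool_pos: [0.4648, 0.019, 0.2042]
ee_rot: [-2.396, 1.569, -2.284]
wrist_force: [-0.1, 1.0, -2.8]
width: 0.0137
```

```bash
python3 go.py 0.4655 0.021 0.1865 97; cat > shot.py <<'E'
import sys
from h import *
n,x0,y0,w,h,out=sys.argv[1],*map(int,sys.argv[2:6]),sys.argv[6]
s=robot.snapshot(n);k=600//h
a=cv2.resize(s["image"][y0:y0+h,x0:x0+w,::-1],None,fx=k,fy=k,interpolation=cv2.INTER_LANCZOS4)
cv2.imwrite("pics/"+out,cv2.convertScaleAbs(a,alpha=1.5,beta=-50));print("scale",k)
E
python3 shot.py side 190 150 60 60 i1.png
```

```text
inc [0.0177 0.0019 0.001 ]
roll -0.0099
t 8.85 pos [0.4648 0.019  0.2042] jaw 96.43 F [-0.1  1.  -2.8] T [0.14 0.07 0.01] w 0.0137 q [-0.08 -0.1   1.56 -0.    1.68 -1.76]
scale 10
```

View pics/i1.png

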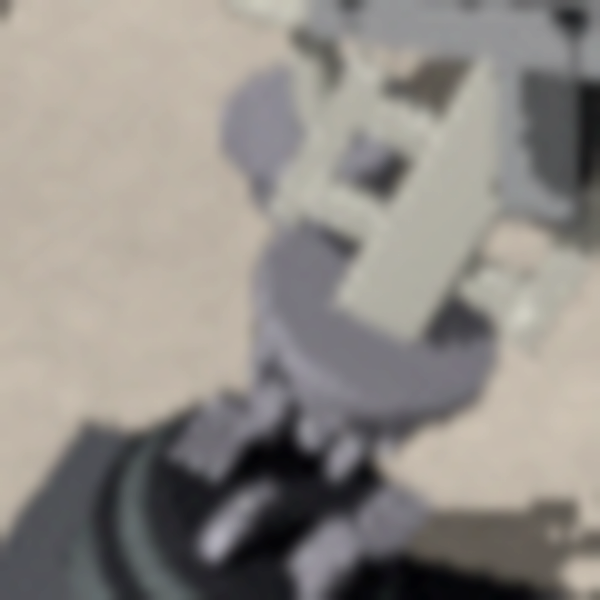

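```bash
cat > hd.py <<'E'
# usage: hd.py x0 y0 scale  Lx Ly Rx Ry  ULx ULy URx URy  -> head pose from near stem face in side view
import sys
from face import *
a=list(map(float,sys.argv[1:]));s=robot.snapshot("side")
pts=[np.array(a[i:i+2])/a[2]+a[:2] for i in range(3,len(a),2)]
r=face(s,pts);o=robot.get_obs();g=o["tool_pos"]+[0,0,.019]
M=R.from_euler("xyz",o["ee_rot"]).as_matrix();jw=M[:,1]*np.sign(M[1,1]);fwd=-np.cross([0,0,1],jw)
L,Rr=r[0],r[1];t=[np.degrees(np.arctan2((L-Rr)[1],(L-Rr)[0]))]
for p,q in zip(r[:2],r[2:]): t.append(np.degrees(np.arctan2((p-q)[0],(q-p)[1])))
print("width",np.linalg.norm(L-Rr).round(4),"tilts",np.round(t,1))
th=np.radians(np.mean(t[1:]+t[:1]));m=(L+Rr)/2;C=g+fwd*m[0]+[0,0,m[1]];ax=-np.sin(th)*fwd+np.array([0,0,np.cos(th)])
foot=C-.032*ax;H=np.array([.5375,.0277,.0888]);A=np.array([-.5,0,.866]);U=np.array([.866,0,.5])
d=foot-H;print("rel grasp",(m*1000).round(1),"foot",foot.round(4),"foot in hub frame u,v,h mm",(np.array([d@U,d[1],d@A])*1000).round(1),"tilt",np.degrees(th).round(1))
E
python3 hd.py 190 150 10 335 300 418 342 480 65 495 210; python3 go.py|tail -1
```

```text
width 0.0234 tilts [24.1 26.3 24.3]
rel grasp [ 42.7 -56.7] foot [0.5194 0.0276 0.1365] foot in hub frame u,v,h mm [ 8.2 -0.1 50.3] tilt 24.9
t 8.95 pos [0.4636 0.0211 0.2033] jaw 96.58 F [ 0.4 -0.5 -1.5] T [ 0.07 -0.04 -0.03] w 0.0136 q [-0.08 -0.1   1.56  0.    1.69 -1.76]
```

Request:
send_rows(increments=[[-1,0.01,0,-0.0015,-0.005],[-1,0.021,0,-0.003,-0.007],[-1,0.021,0,-0.003,-0.007]])

```text
time: 9.2
tool_pos: [0.4603, 0.0214, 0.182]
ee_rot: [2.929, 1.567, 3.054]
wrist_force: [-0.6, -0.5, -3.8]
width: 0.0141
```

```bash
python3 go.py; python3 shot.py side 190 155 60 60 i2.png
```

```text
t 9.2 pos [0.4603 0.0214 0.182 ] jaw 97.13 F [-0.6 -0.5 -3.8] T [ 0.03 -0.01 -0.1 ] w 0.0141 q [-0.08 -0.1   1.61  0.    1.64 -1.77]
scale 10
```

View pics/i2.png

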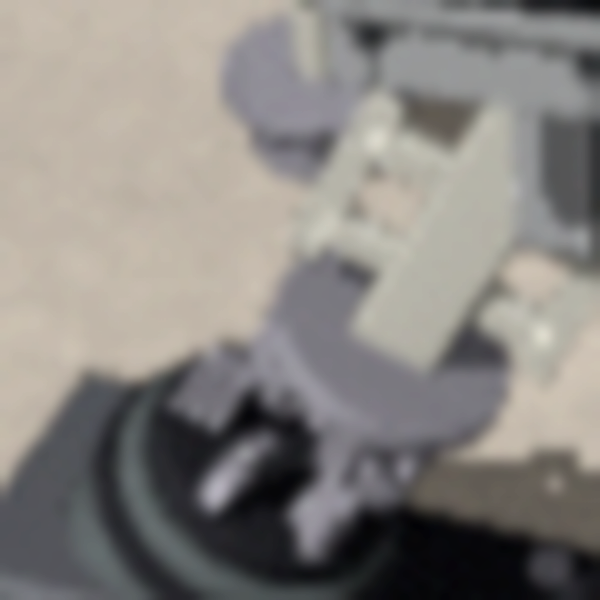

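```bash
python3 hd.py 190 155 10 353 326 440 370 500 90 520 240
```

```text
width 0.0249 tilts [24.6 25.9 24.7]
rel grasp [ 40.3 -61.3] foot [0.5149 0.0279 0.1126] foot in hub frame u,v,h mm [-7.7  0.2 31.9] tilt 25.1
```

Request:
send_rows(increments=[[-1,0,0,0.004,0],[-1,0,0,0.0075,0],[-1,0,0,0.0075,0],[-1,0,0,0.0075,0]])

```text
time: 9.63
tool_pos: [0.4698, 0.0215, 0.1849]
ee_rot: [-0.385, 1.57, -0.262]
wrist_force: [-0.3, -0.4, -3.1]
width: 0.0135
```

```bash
python3 go.py; python3 shot.py side 190 155 60 60 i3.png
```

```text
t 9.63 pos [0.4698 0.0215 0.1849] jaw 97.07 F [-0.3 -0.4 -3.1] T [ 0.01  0.03 -0.02] w 0.0135 q [-0.07 -0.09  1.59 -0.    1.64 -1.77]
scale 10
```

View pics/i3.png

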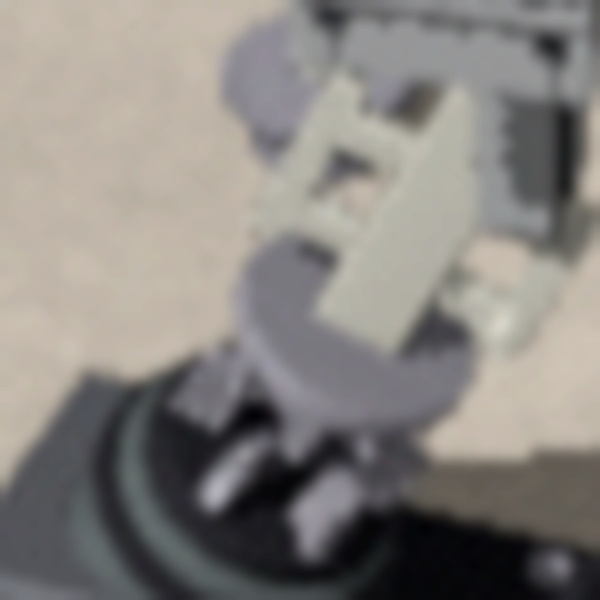

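```bash
python3 hd.py 190 155 10 315 314 400 357 462 85 478 225
```

```text
width 0.0243 tilts [24.6 26.9 24.4]
rel grasp [ 42.7 -60.6] foot [0.5255 0.0284 0.1142] foot in hub frame u,v,h mm [ 2.3  0.7 28. ] tilt 25.3
```

Request:
send_rows(increments=[[-1,0.003,-0.0005,0.0005,0],[-1,0.0055,-0.0005,0.0015,0],[-1,0.008,-0.0005,0.0025,0],[-1,0.008,-0.0005,0.0025,0]])

```text
time: 10.07
tool_pos: [0.4715, 0.0213, 0.1755]
ee_rot: [2.982, 1.569, 3.105]
wrist_force: [-0.3, -0.1, -3.1]
width: 0.0134
```

```bash
python3 go.py; python3 shot.py side 190 155 60 60 i4.png
```

```text
t 10.07 pos [0.4715 0.0213 0.1755] jaw 97.05 F [-0.3 -0.1 -3.1] T [ 0.09  0.01 -0.04] w 0.0134 q [-0.08 -0.08  1.6  -0.    1.63 -1.77]
scale 10
```

View pics/i4.png

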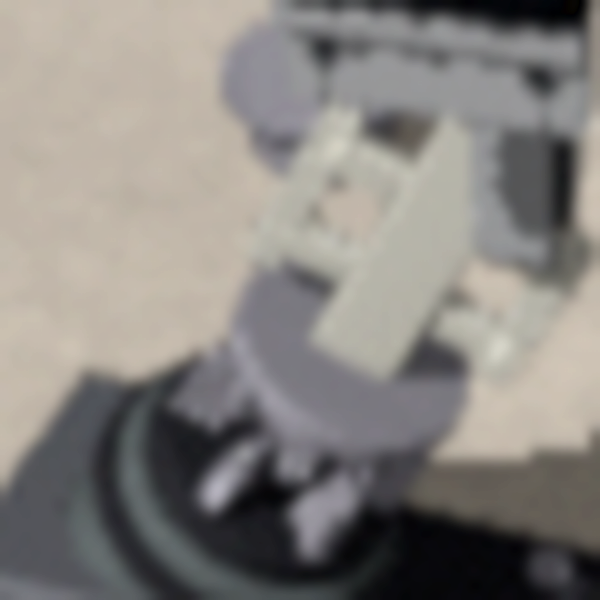

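Request:
send_rows(increments=[[-1,0.0017,0,0.001,0],[-1,0.0035,0,0.002,0],[-1,0.0052,0,0.003,0],[-1,0.0052,0,0.003,0]])

```text
time: 10.45
tool_pos: [0.4746, 0.0216, 0.1706]
ee_rot: [-3.08, 1.57, -2.957]
wrist_force: [-0.2, -0.9, -3.3]
width: 0.0139
```

```bash
python3 go.py; python3 shot.py side 190 155 60 60 i5.png
```

```text
t 10.45 pos [0.4746 0.0216 0.1706] jaw 97.06 F [-0.2 -0.9 -3.3] T [-0.02  0.14 -0.01] w 0.0139 q [-0.07 -0.07  1.6  -0.    1.61 -1.77]
scale 10
```

View pics/i5.png

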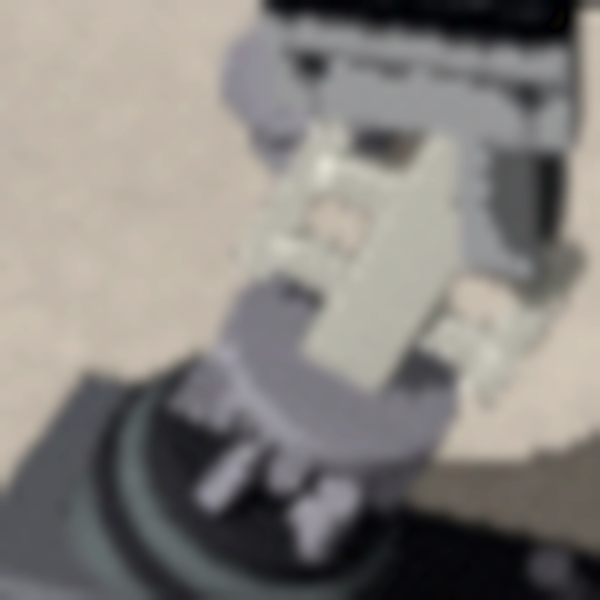

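Request:
send_rows(increments=[[-1,0.002,0,-0.001,0.02],[-1,0.004,0,-0.002,0.04],[-1,0.006,0,-0.004,0.06],[-1,0.006,0,-0.004,0.06]])

```text
time: 10.83
tool_pos: [0.4723, 0.0223, 0.1666]
ee_rot: [0.33, 1.565, 0.393]
wrist_force: [2.2, 3.7, 1.3]
width: 0.0143
```

```bash
python3 go.py; python3 shot.py side 190 155 60 60 i6.png
```

```text
t 10.83 pos [0.4723 0.0223 0.1666] jaw 93.62 F [2.2 3.7 1.3] T [ 1.18 -0.76  0.36] w 0.0143 q [-0.07 -0.08  1.61  0.    1.6  -1.71]
scale 10
```

View pics/i6.png

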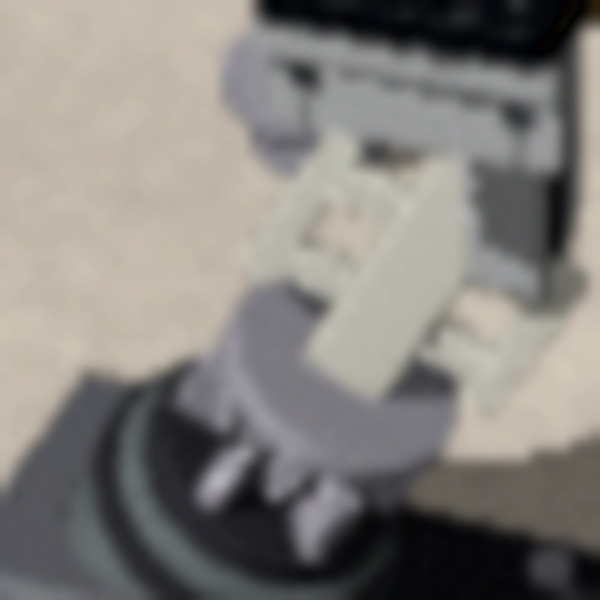

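Request:
send_rows(increments=[[-1,0.0,0.0015,-0.002,0.0],[-1,0.002,0.003,-0.004,0.01],[-1,0.003,0.004,-0.005,0.03],[-1,0.003,0.004,-0.005,0.03]])

```text
time: 11.22
tool_pos: [0.4663, 0.0247, 0.1626]
ee_rot: [-0.312, 1.568, -0.28]
wrist_force: [3.4, 2.3, 1.4]
width: 0.0139
```

```bash
python3 go.py; python3 shot.py side 190 155 60 60 i7.png
```

```text
t 11.22 pos [0.4663 0.0247 0.1626] jaw 91.85 F [3.4 2.3 1.4] T [ 0.57 -1.15  0.22] w 0.0139 q [-0.07 -0.09  1.63 -0.    1.6  -1.67]
scale 10
```

View pics/i7.png

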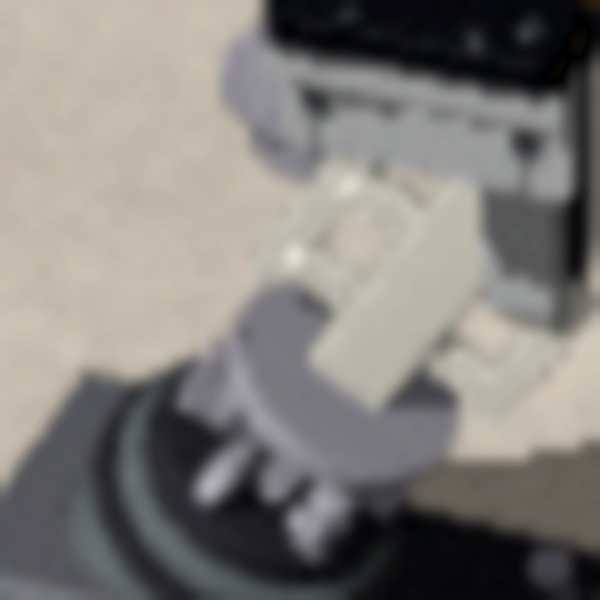

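```bash
python3 hd.py 190 155 10 308 355 378 410 455 180 475 270
```

```text
width 0.0233 tilts [36.2 31.7 27.1]
rel grasp [ 49.9 -56.2] foot [0.533  0.0269 0.0981] foot in hub frame u,v,h mm [ 0.8 -0.8 10.3] tilt 31.6
```

Request:
send_rows(increments=[[-1,0.002,0.001,0.001,0.01],[-1,0.0035,0.002,0.002,0.02],[-1,0.0052,0.003,0.003,0.03],[-1,0.0052,0.003,0.003,0.03]])

```text
time: 11.65
tool_pos: [0.469, 0.0275, 0.1571]
ee_rot: [-1.059, 1.569, -1.057]
wrist_force: [3.3, 1.8, 3.4]
width: 0.0137
```

```bash
python3 go.py; python3 shot.py side 190 155 60 60 i8.png
```

```text
t 11.65 pos [0.469  0.0275 0.1571] jaw 90.14 F [3.3 1.8 3.4] T [ 0.19 -0.91  0.11] w 0.0137 q [-0.06 -0.08  1.63 -0.    1.59 -1.63]
scale 10
```

View pics/i8.png

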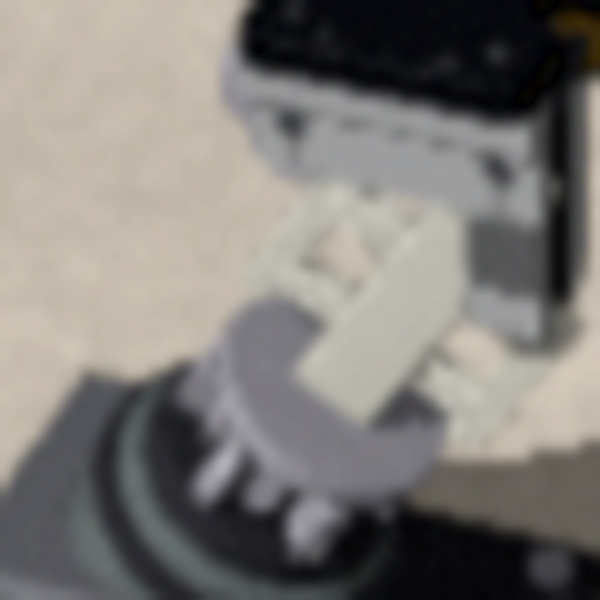

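Request:
send_rows(increments=[[-1,0.0017,0.0,0.001,0.0],[-1,0.0035,0.0005,0.0015,0.0],[-1,0.0055,0.0005,0.0025,0.0],[-1,0.007,0.0005,0.003,0.0],[-1,0.007,0.0005,0.003,0.0]])

```text
time: 12.12
tool_pos: [0.47, 0.0279, 0.1571]
ee_rot: [-1.608, 1.569, -1.605]
wrist_force: [-14.4, 1.7, 31.3]
width: 0.0137
```

```bash
python3 go.py; python3 shot.py side 190 155 60 60 i9.png
```

```text
t 12.12 pos [0.47   0.0279 0.1571] jaw 90.17 F [-14.4   1.7  31.3] T [0.07 2.09 0.05] w 0.0137 q [-0.06 -0.08  1.63 -0.    1.59 -1.63]
scale 10
```

View pics/i9.png

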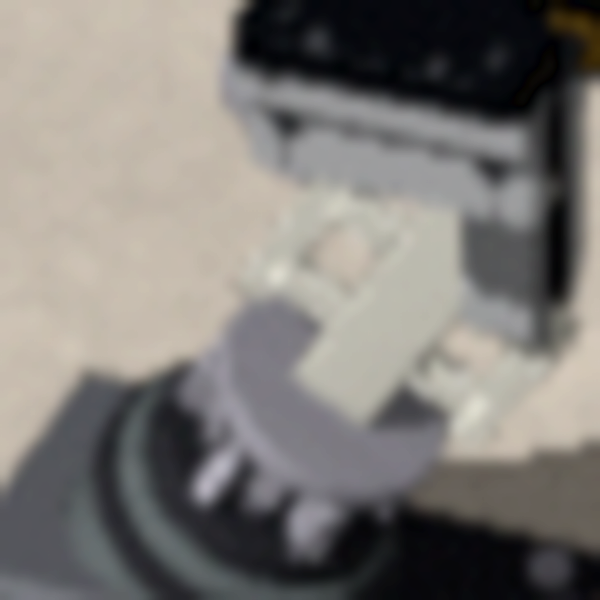

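```bash
python3 hd.py 190 155 10 296 377 360 425 440 212 468 285; python3 - <<'E'
from h import *
s=robot.snapshot("side");H=np.array([.5375,.0277,.0888]);A=np.array([-.5,0,.866]);U=np.array([.866,0,.5]);V=np.array([0,1,0])
I=s["image"][155:215,190:250,::-1];a=cv2.resize(I,(600,600),interpolation=2);a=cv2.convertScaleAbs(a,alpha=1.5,beta=-50)
for h,col in((.025,(0,0,255)),(.033,(0,255,0))):
    for k in range(0,360,10):
        t=np.radians(k);p=(proj(s,H+A*h+.033*(np.cos(t)*U+np.sin(t)*V))-[190,155])*10+5
        cv2.circle(a,tuple(int(x) for x in p),2,col,-1)
cv2.imwrite("pics/i10.png",a)
E
```

```text
width 0.0209 tilts [32.9 32.3 29.1]
rel grasp [ 49.8 -56.7] foot [0.5364 0.0281 0.092 ] foot in hub frame u,v,h mm [0.7 0.4 3.4] tilt 31.4
```

View pics/i10.png

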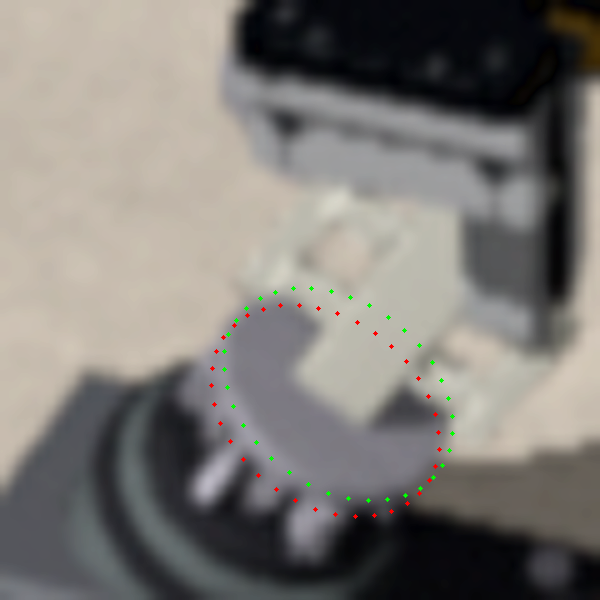

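Request:
send_rows(increments=[[-1,0.0017,0.0,0.001,0.03],[-1,0.0035,0.0,0.002,0.0],[-1,0.0035,0.0,0.002,-0.03],[-1,0.0035,0.0,0.002,0.0],[-1,0.0035,0.0,0.002,0.0]])

```text
time: 12.68
tool_pos: [0.472, 0.0281, 0.1561]
ee_rot: [-0.666, 1.568, -0.664]
wrist_force: [-18.3, 1.2, 40.7]
width: 0.0139
```

```bash
python3 go.py; python3 shot.py side 190 155 60 60 i11.png
```

```text
t 12.68 pos [0.472  0.0281 0.1561] jaw 90.13 F [-18.3   1.2  40.7] T [0.19 2.69 0.04] w 0.0139 q [-0.06 -0.07  1.63 -0.    1.58 -1.63]
scale 10
```

View pics/i11.png

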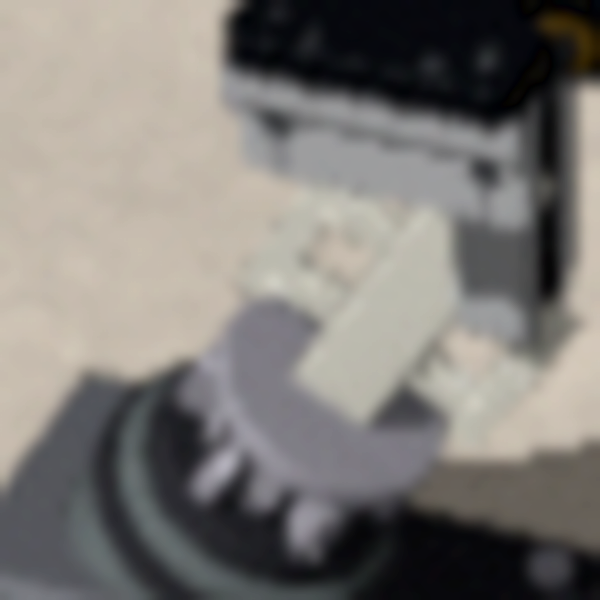

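Contact is hard at about 45 N along the axis, and the collar didn't move on the second push. In the image the tooth tips meet the collar rim near (245,440). I'll unload, release, rise and check it in both views.

Request:
send_rows(increments=[[-1,-0.004,0.0,-0.002,0.0],[-1,-0.007,0.0,-0.004,0.0],[-0.5,-0.007,0,-0.004,0.0],[-0.5,-0.007,0,-0.004,0],[-0.5,-0.007,0,-0.004,0]])

```text
time: 13.15
tool_pos: [0.4678, 0.0282, 0.1515]
ee_rot: [-3.08, 1.565, -3.077]
wrist_force: [-1.0, 0.6, -0.1]
width: 0.0232
```

```bash
python3 go.py; python3 shot.py side 190 155 60 60 j1.png
```

```text
t 13.15 pos [0.4678 0.0282 0.1515] jaw 90.16 F [-1.   0.6 -0.1] T [ 0.07 -0.17 -0.01] w 0.0232 q [-0.06 -0.07  1.64 -0.    1.58 -1.63]
scale 10
```

View pics/j1.png

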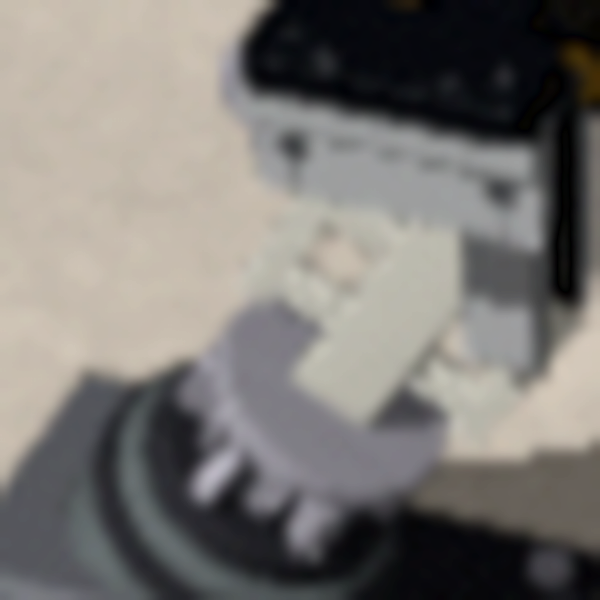

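Request:
send_rows(increments=[[-0.4,-0.03,0,0,0],[-0.4,-0.07,0,0,0],[-0.4,-0.1,-0.005,-0.02,0],[-0.4,-0.11,-0.02,-0.06,0],[-0.6,-0.11,-0.04,-0.1,0]])

```text
time: 13.62
tool_pos: [0.3743, -0.0096, 0.2657]
ee_rot: [-0.379, 1.568, -0.373]
wrist_force: [-0.7, -1.0, 0.1]
width: 0.0244
```

```bash
python3 go.py; python3 shot.py side 190 155 60 60 j2.png;python3 shot.py top 180 130 75 75 j2t.png
```

```text
t 13.62 pos [ 0.3743 -0.0096  0.2657] jaw 90.31 F [-0.7 -1.   0.1] T [-0.04 -0.08  0.05] w 0.0244 q [-0.18 -0.32  1.61 -0.    1.84 -1.75]
scale 10
scale 8
```

View pics/j2.png

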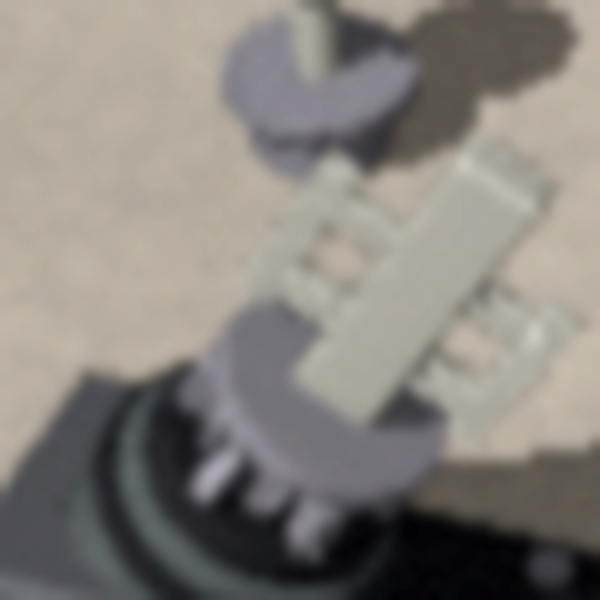

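View pics/j2t.png

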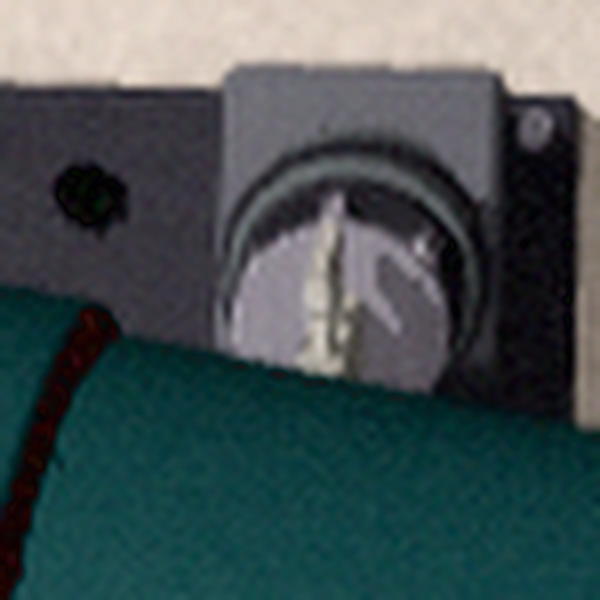

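```bash
python3 - <<'E'
from h import *
s=robot.snapshot("side");H=np.array([.5375,.0277,.0888]);A=np.array([-.5,0,.866]);U=np.array([.866,0,.5])
for q in((294,378),(358,424),(460,152),(528,208)):
    P=onplane(s,np.array(q)/10+[190,155],n=(0,1,0),q=np.array([0,.0347,0]));d=P-H;print(P.round(4),"u %.1f h %.1f"%(d@U*1000,d@A*1000))
E
```

```text
[0.5293 0.0347 0.1241] u 10.5 h 34.7
[0.5117 0.0347 0.1135] u -10.0 h 34.3
[0.4811 0.0347 0.2109] u 12.2 h 133.9
[0.4637 0.0347 0.1984] u -9.1 h 131.9
```

Head is meshed and aligned with the hub axis, but measures 1–2 mm high, which is about one pixel. I'll regrip centred on the axis and push again to be sure it is home.

Request:
send_rows(increments=[[-0.3,0,0.012,0.035,0],[-0.3,0,0.025,0.07,0],[-0.3,0,0.0375,0.11,0],[-0.3,0.03,0.0375,0.11,0],[-0.3,0.065,0.0375,0.11,0]])

```text
time: 14.18
tool_pos: [0.4882, 0.0294, 0.1972]
ee_rot: [0.215, 1.57, 0.22]
wrist_force: [-0.2, -0.2, -1.8]
width: 0.033
```

```bash
python3 go.py 0.4845 0.028 0.1616 90
```

```text
inc [ 0.0356 -0.0014 -0.0037]
roll 0.005
t 14.18 pos [0.4882 0.0294 0.1972] jaw 90.29 F [-0.2 -0.2 -1.8] T [ 0.03 -0.11  0.01] w 0.033 q [-0.06 -0.05  1.52  0.    1.66 -1.63]
```

Request:
send_rows(increments=[[-0.3,0.018,-0.001,-0.003,0.005],[-0.3,0.035,-0.001,-0.003,0.005],[-1,0.035,-0.001,-0.003,0.005],[-1,0.035,-0.001,-0.003,0.005],[-1,0.035,-0.001,-0.003,0.005]])

```text
time: 14.6
tool_pos: [0.4819, 0.0276, 0.1638]
ee_rot: [1.469, 1.571, 1.468]
wrist_force: [-0.9, 1.2, -0.6]
width: 0.0161
```

Request:
send_rows(increments=[[-1,0,0,0,0],[-1,0,0,0,0],[-1,0,0,0,0]])

```text
time: 14.85
tool_pos: [0.4821, 0.0276, 0.1644]
ee_rot: [0.177, 1.568, 0.176]
wrist_force: [1.8, 1.5, -1.7]
width: 0.0142
```

```bash
python3 go.py
```

```text
t 14.85 pos [0.4821 0.0276 0.1644] jaw 89.91 F [ 1.8  1.5 -1.7] T [ 0.33 -0.54  0.12] w 0.0142 q [-0.06 -0.05  1.59  0.    1.6  -1.63]
```

Push along the hub axis with small wiggles.

Request:
send_rows(increments=[[-1,0.004,0,0.0023,0],[-1,0.008,0,0.0046,0.02],[-1,0.0095,0,0.0055,-0.02],[-1,0.0095,0,0.0055,0],[-1,0.0095,0,0.0055,0]])

```text
time: 15.27
tool_pos: [0.4843, 0.028, 0.1634]
ee_rot: [1.157, 1.57, 1.155]
wrist_force: [-20.5, 2.8, 33.2]
width: 0.0138
```

```bash
python3 go.py; python3 shot.py side 190 155 60 60 k1.png
```

```text
t 15.27 pos [0.4843 0.028  0.1634] jaw 89.92 F [-20.5   2.8  33.2] T [0.48 3.45 0.07] w 0.0138 q [-0.06 -0.05  1.59  0.    1.6  -1.63]
scale 10
```

View pics/k1.png

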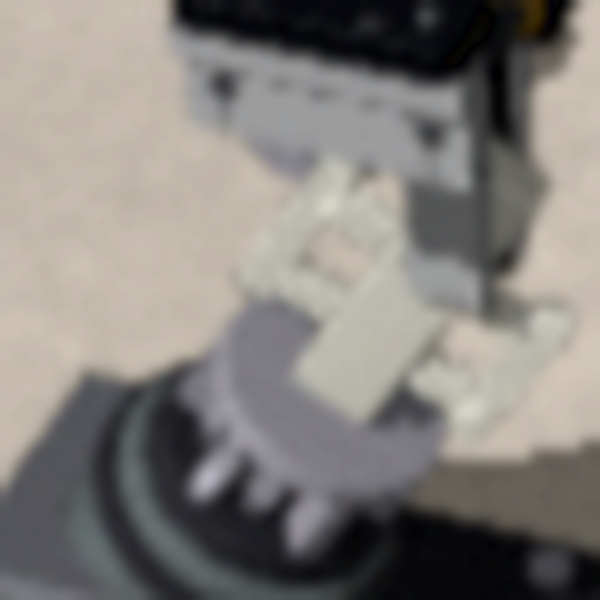

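Same collar position under 39 N, with base corner still at (296,377): it is home. Unload, release, and set the closed fingers beside the front wing.

Request:
send_rows(increments=[[-1,-0.009,0,-0.005,0],[-0.3,-0.009,0,-0.005,0],[-0.3,-0.009,0,-0.005,0],[-0.3,-0.009,0,-0.005,0],[-0.3,-0.03,0,-0.005,0]])

```text
time: 15.73
tool_pos: [0.4789, 0.0271, 0.1786]
ee_rot: [-3.141, 1.56, 3.14]
wrist_force: [-1.6, -0.4, -1.2]
width: 0.0328
```

Request:
send_rows(increments=[[-0.3,-0.035,0,0,0],[-0.3,-0.07,0,0,0],[-1,-0.07,-0.02,-0.01,0],[-1,-0.07,-0.036,-0.025,0],[-1,-0.07,-0.036,-0.025,0]])

```text
time: 16.15
tool_pos: [0.4556, -0.0108, 0.2539]
ee_rot: [-2.032, 1.569, -2.037]
wrist_force: [-0.1, -0.6, -0.1]
width: 0.0161
```

```bash
python3 go.py 0.455 -0.008 0.118 90; python3 shot.py side 190 140 60 60 k2.png
```

```text
inc [ 0.1359  0.0031 -0.0005]
roll -0.0049
t 16.15 pos [ 0.4556 -0.0108  0.2539] jaw 89.72 F [-0.1 -0.6 -0.1] T [ 0.06 -0.12  0.03] w 0.0161 q [-0.15 -0.13  1.49 -0.    1.78 -1.71]
scale 10
```

View pics/k2.png

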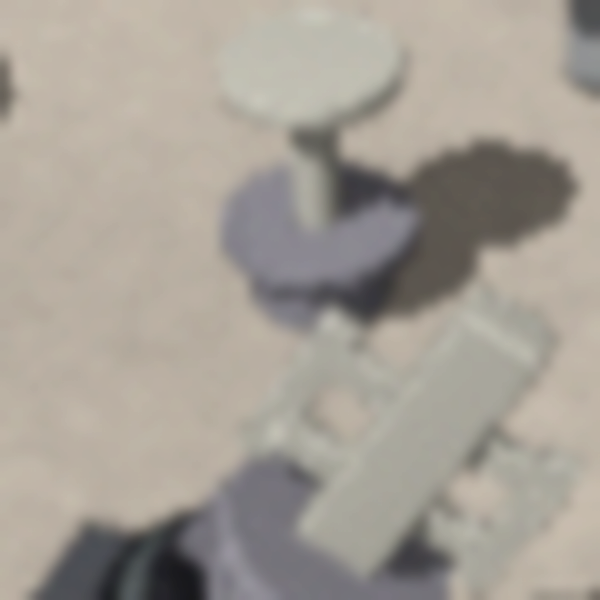

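Request:
send_rows(increments=[[-1,0.03,0.002,0,0],[-1,0.065,0.002,0,0],[-1,0.1,0.002,0,0],[-1,0.125,0.002,0,0],[-1,0.134,0.002,0,0]])

```text
time: 16.62
tool_pos: [0.4535, -0.0057, 0.1139]
ee_rot: [2.988, 1.56, 2.986]
wrist_force: [0.2, 0.6, -0.1]
width: 0.0002
```

Request:
send_rows(increments=[[-1,0,0.005,0,0],[-1,0,0.009,0,0],[-1,0,0.013,0,0],[-1,0,0.017,0,0]])

```text
time: 16.95
tool_pos: [0.4581, 0.0106, 0.1223]
ee_rot: [-0.265, 1.567, -0.267]
wrist_force: [-1.2, -1.7, 0.5]
width: 0.0009
```

```bash
python3 go.py ; python3 shot.py side 190 155 60 60 k3.png
```

```text
t 16.95 pos [0.4581 0.0106 0.1223] jaw 89.91 F [-1.2 -1.7  0.5] T [-0.11 -0.04 -0.02] w 0.0009 q [-0.1  -0.09  1.71 -0.    1.51 -1.67]
scale 10
```

View pics/k3.png

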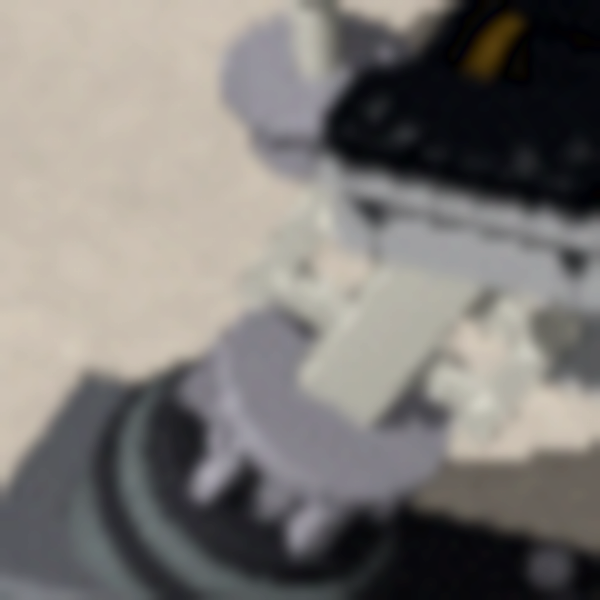

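Request:
send_rows(increments=[[-1,0,0.003,0,0],[-1,0,0.006,0.0005,0],[-1,0,0.009,0.001,0],[-1,0,0.012,0.0015,0]])

```text
time: 17.33
tool_pos: [0.4582, 0.022, 0.1206]
ee_rot: [-1.413, 1.57, -1.415]
wrist_force: [-3.3, -3.8, 2.6]
width: 0.0005
```

```bash
python3 go.py ; python3 shot.py side 190 155 60 60 k4.png
```

```text
t 17.33 pos [0.4582 0.022  0.1206] jaw 89.87 F [-3.3 -3.8  2.6] T [-0.53  0.35  0.  ] w 0.0005 q [-0.07 -0.09  1.71 -0.    1.51 -1.64]
scale 10
```

View pics/k4.png

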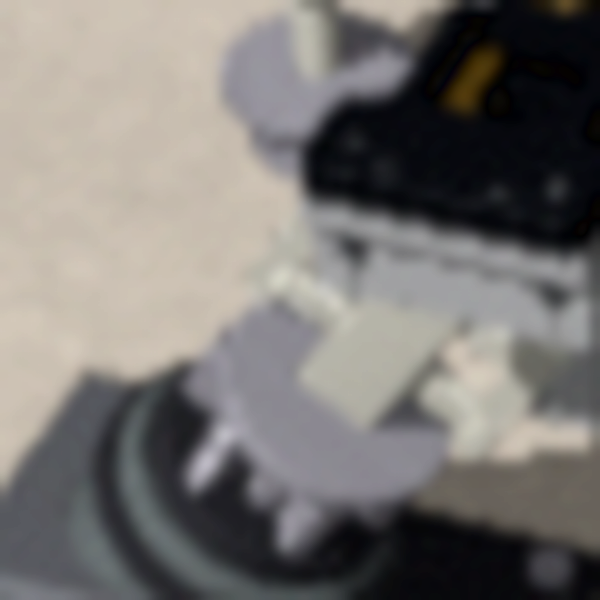

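Request:
send_rows(increments=[[-1,0,0.003,0,0],[-1,0,0.006,0.001,0],[-1,0,0.009,0.001,0],[-1,0,0.012,0.002,0]])

```text
time: 17.72
tool_pos: [0.4599, 0.0347, 0.1199]
ee_rot: [3.068, 1.57, 3.066]
wrist_force: [-4.1, -2.9, 4.6]
width: 0.0008
```

```bash
python3 go.py ; python3 shot.py side 190 155 60 60 k5.png
```

```text
t 17.72 pos [0.4599 0.0347 0.1199] jaw 89.9 F [-4.1 -2.9  4.6] T [-0.42  0.41 -0.02] w 0.0008 q [-0.05 -0.08  1.71  0.    1.51 -1.62]
scale 10
```

View pics/k5.png

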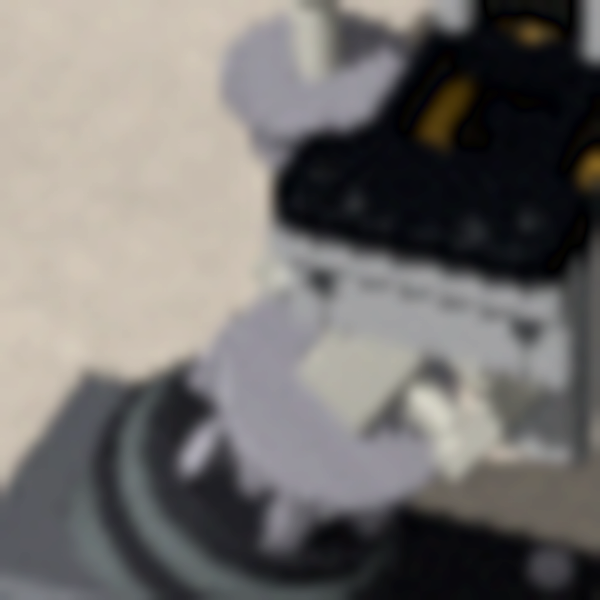

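Request:
send_rows(increments=[[-1,0,0.003,0.001,0],[-1,0,0.006,0.002,0],[-1,0,0.009,0.003,0],[-1,0,0.011,0.004,0]])

```text
time: 18.1
tool_pos: [0.4641, 0.0458, 0.12]
ee_rot: [2.899, 1.57, 2.898]
wrist_force: [-4.5, -3.3, 3.4]
width: 0.0003
```

```bash
python3 go.py ; python3 shot.py side 190 155 60 60 k6.png
```

```text
t 18.1 pos [0.4641 0.0458 0.12  ] jaw 89.91 F [-4.5 -3.3  3.4] T [-0.45  0.57 -0.  ] w 0.0003 q [-0.02 -0.07  1.7   0.    1.51 -1.59]
scale 10
```

View pics/k6.png

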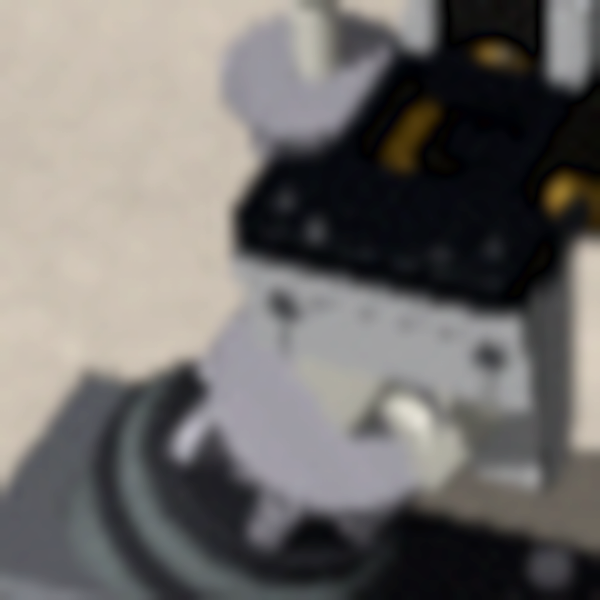

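Request:
send_rows(increments=[[-1,0,0.002,0.001,0],[-1,0,0.004,0.002,0],[-1,0,0.006,0.003,0],[-1,0,0.006,0.003,0]])

```text
time: 18.48
tool_pos: [0.4675, 0.0515, 0.1204]
ee_rot: [-0.18, 1.57, -0.182]
wrist_force: [-4.6, -2.0, 4.6]
width: 0.0004
```

```bash
python3 go.py ; python3 shot.py side 190 155 60 60 k7.png
```

```text
t 18.48 pos [0.4675 0.0515 0.1204] jaw 89.91 F [-4.6 -2.   4.6] T [-0.4   0.48  0.  ] w 0.0004 q [-0.01 -0.06  1.69 -0.    1.51 -1.58]
scale 10
```

View pics/k7.png

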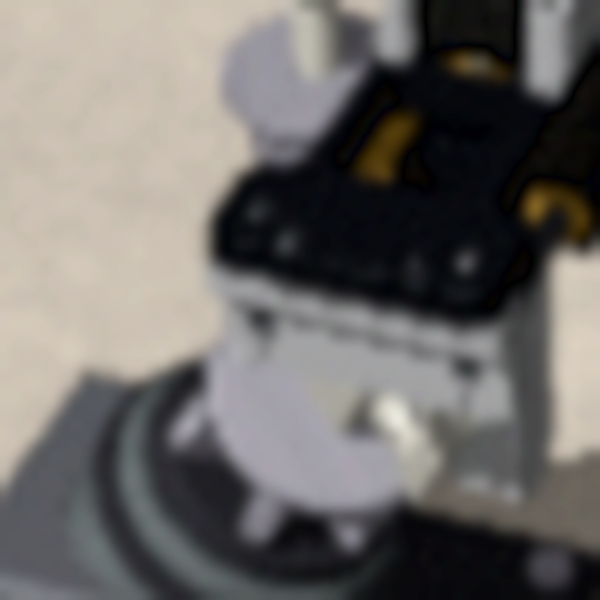

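Request:
send_rows(increments=[[-1,0,0.0015,0.0015,0],[-1,0,0.003,0.003,0],[-1,0,0.005,0.005,0],[-1,0,0.006,0.006,0]])

```text
time: 18.87
tool_pos: [0.4722, 0.0568, 0.1201]
ee_rot: [-2.665, 1.568, -2.667]
wrist_force: [-8.2, -5.0, 6.3]
width: 0.0005
```

```bash
python3 go.py ; python3 shot.py side 190 155 60 60 k8.png; python3 shot.py top 180 130 75 75 k8t.png
```

```text
t 18.87 pos [0.4722 0.0568 0.1201] jaw 89.89 F [-8.2 -5.   6.3] T [-0.77  1.32  0.07] w 0.0005 q [ 0.   -0.04  1.67 -0.    1.51 -1.57]
scale 10
scale 8
```

View pics/k8.png

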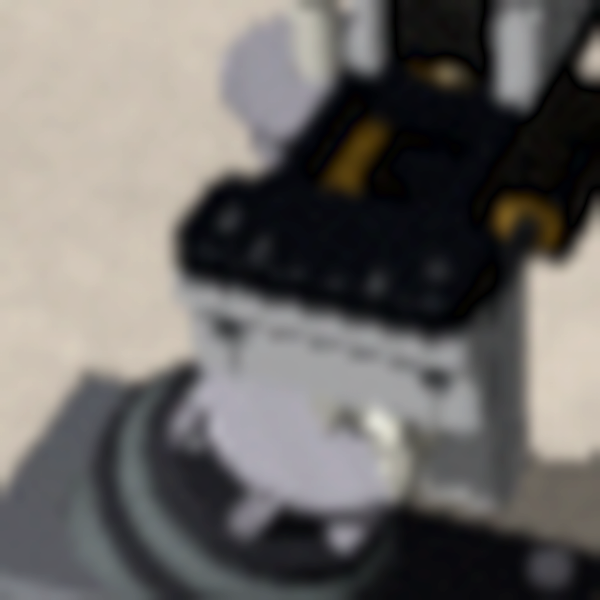

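View pics/k8t.png

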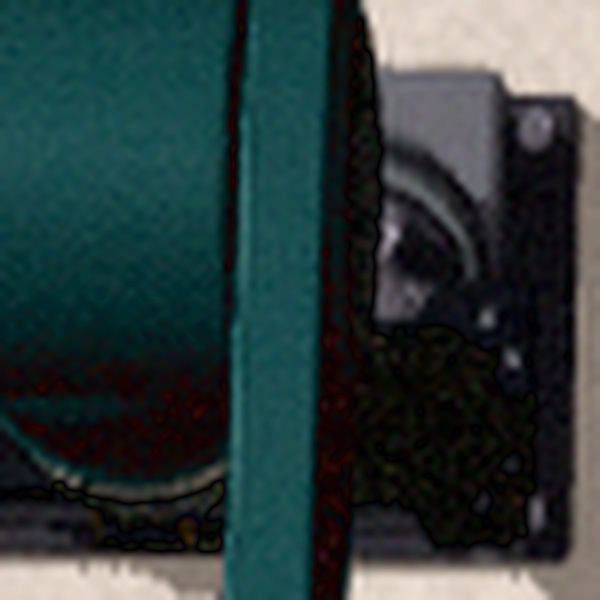

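Request:
send_rows(increments=[[-1,0,0.002,0.0015,0],[-1,0,0.004,0.003,0],[-1,0,0.004,0.003,0]])

```text
time: 19.22
tool_pos: [0.4739, 0.0602, 0.1203]
ee_rot: [-2.688, 1.564, -2.69]
wrist_force: [-11.6, -6.4, 9.7]
width: 0.0006
```

```bash
python3 go.py ; python3 shot.py side 190 155 60 60 k9.png
```

```text
t 19.22 pos [0.4739 0.0602 0.1203] jaw 89.89 F [-11.6  -6.4   9.7] T [-0.99  1.78  0.02] w 0.0006 q [ 0.01 -0.04  1.67 -0.    1.52 -1.56]
scale 10
```

View pics/k9.png

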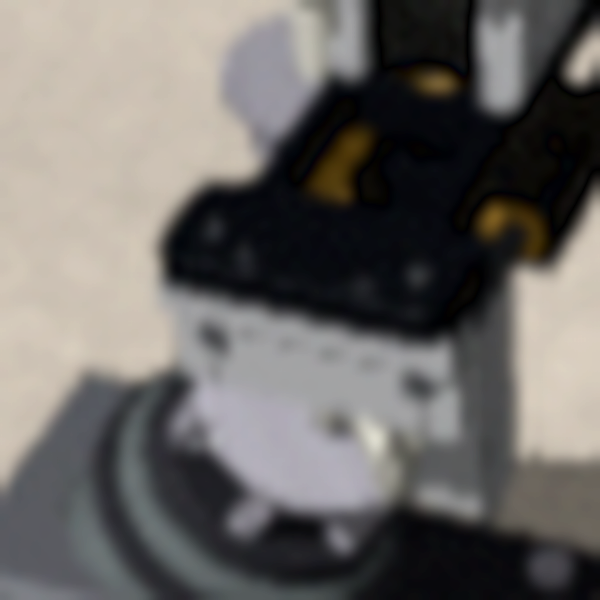

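Request:
send_rows(increments=[[-1,0,-0.01,-0.01,0],[-1,0,-0.03,-0.03,0],[-1,-0.03,-0.04,-0.05,0],[-1,-0.06,-0.05,-0.085,0],[-1,-0.1,-0.05,-0.12,0]])

```text
time: 19.68
tool_pos: [0.3664, 0.0118, 0.2067]
ee_rot: [2.195, 1.569, 2.192]
wrist_force: [0.4, 0.4, 0.4]
width: 0.0008
```

```bash
python3 go.py ; python3 shot.py side 190 155 60 60 l1.png; python3 shot.py top 195 135 60 60 l1t.png
```

```text
t 19.68 pos [0.3664 0.0118 0.2067] jaw 89.86 F [0.4 0.4 0.4] T [ 0.02 -0.12 -0.01] w 0.0008 q [-0.12 -0.33  1.74  0.    1.73 -1.69]
scale 10
scale 10
```

View pics/l1.png

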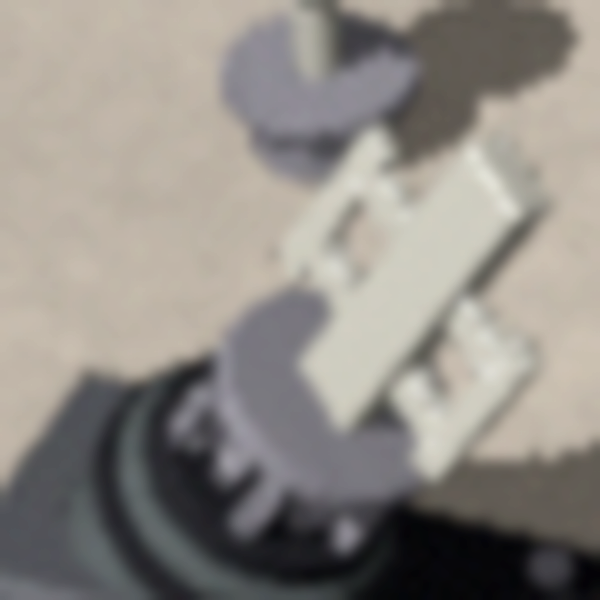

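View pics/l1t.png

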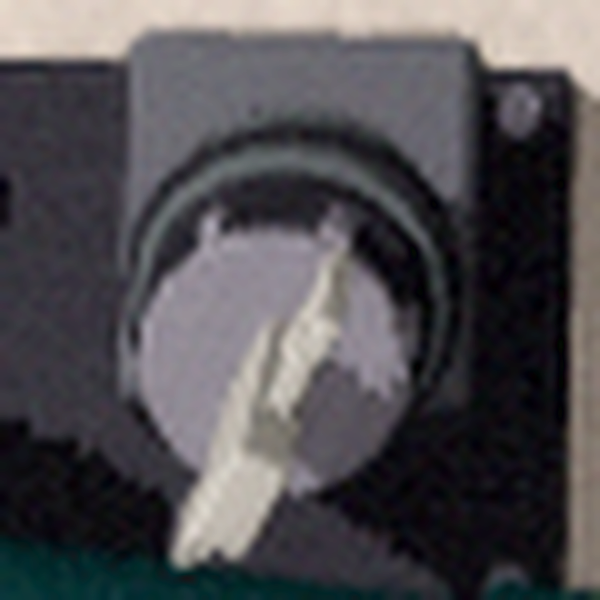

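```bash
python3 - <<'E'
from h import *
t=robot.snapshot("top");sd=robot.snapshot("side")
A=np.array([-.5,0,.866]);U=np.array([.866,0,.5]);V=np.array([0,1,0]);H=np.array([.539,.0279,.0897]);Hs=np.array([.5375,.0277,.0888])
for q in(.85,.9,.95,1.0):
    print(q,"top",[((proj(t,H+.020*A+.033*(np.cos(a)*U+np.sin(a)*V))-[195,135])*10).round(0).tolist() for a in np.radians([30,-30])-q+np.pi/3],
     "side tooth base",[((proj(sd,Hs+.0*A+.033*(np.cos(a)*U+np.sin(a)*V))-[190,155])*10).round(0).tolist() for a in np.radians([30+60*k for k in(2,3,4,1)])-q+0])
for p in((208,235),(333,225)):
    P=onplane(t,np.array(p)/10+[195,135],n=A,q=H+.022*A)-H;a=np.degrees(np.arctan2(P[1],P@U));print(p,a.round(1),np.hypot(P[1],P@U).round(4),"q",np.radians((30-a)%60).round(3),"or +60")
for p in((187,430),(240,530),(340,545)):
    P=onplane(sd,np.array(p)/10+[190,155],n=A,q=Hs+.005*A)-Hs;a=np.degrees(np.arctan2(P[1],P@U));print("side",p,a.round(1),np.hypot(P[1],P@U).round(4),"q",np.radians((30-a)%60).round(3))
# head direction from stem top: near face top/base corners via side, stem x-dir
E
```

```text
0.85 top [[186.0, 247.0], [321.0, 224.0]] side tooth base [[253.0, 546.0], [363.0, 546.0], [389.0, 456.0], [172.0, 453.0]]
0.9 top [[192.0, 243.0], [327.0, 227.0]] side tooth base [[248.0, 544.0], [359.0, 549.0], [390.0, 461.0], [171.0, 447.0]]
0.95 top [[197.0, 239.0], [334.0, 229.0]] side tooth base [[242.0, 541.0], [355.0, 551.0], [392.0, 466.0], [170.0, 442.0]]
1.0 top [[203.0, 236.0], [340.0, 232.0]] side tooth base [[237.0, 537.0], [350.0, 553.0], [392.0, 471.0], [169.0, 437.0]]
(208, 235) 29.8 0.0329 q 0.004 or +60
(333, 225) -23.3 0.0345 q 0.93 or +60
side (187, 430) 33.7 0.03 q 0.983
side (240, 530) 91.5 0.0346 q 1.021
side (340, 545) 142.9 0.0318 q 0.123
```

Teeth read q ≈ 0.93–1.05 (mean about 1.0), and the hub stopped moving as the push force rose to 16 N, so it is locked. Now I look at the grip and trigger.

```bash
python3 - <<'E'
import cv2
t=cv2.imread("pics/top0.png"); s=cv2.imread("pics/side0.png")
a=cv2.resize(t[140:200,140:200],(600,600),interpolation=4);cv2.imwrite("pics/m1.png",cv2.convertScaleAbs(a,alpha=2.2,beta=-20))
a=cv2.resize(s[215:275,175:235],(600,600),interpolation=4);cv2.imwrite("pics/m2.png",cv2.convertScaleAbs(a,alpha=1.6,beta=-10))
E
```

```text
(no output)
```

View pics/m1.png

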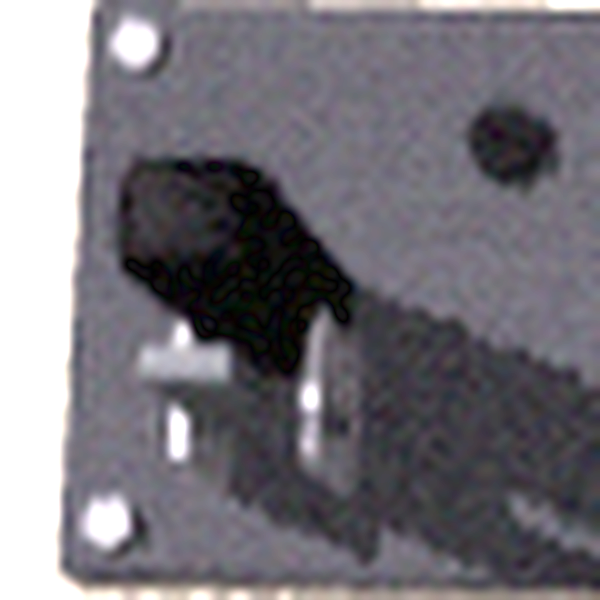

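View pics/m2.png

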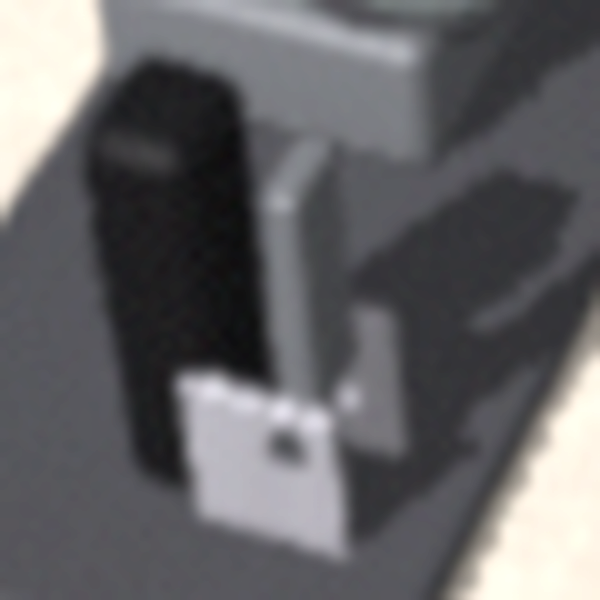

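```bash
python3 - <<'E'
from h import *
t=robot.snapshot("top");s=robot.snapshot("side")
print("grip top",onplane(t,(158.2,161.2),.14).round(4),onplane(s,(192.2,226),.14).round(4))
print("trig top",onplane(t,(158.7,176.3),.131).round(4),onplane(s,(205,232.2),.131).round(4))
print("trig ends y",onplane(t,(154.3,176.3),.131).round(4),onplane(t,(163,176.3),.131).round(4))
print("grip back/front edge top view",onplane(t,(158.5,156),.14).round(4),onplane(t,(157.5,166.8),.14).round(4))
print("grip left/right",onplane(t,(152.3,161),.14).round(4))
E
```

```text
grip top [0.5391 0.1776 0.14  ] [0.5335 0.1794 0.14  ]
trig top [0.5048 0.1766 0.131 ] [0.5019 0.1795 0.131 ]
trig ends y [0.5045 0.187  0.131 ] [0.505  0.1665 0.131 ]
grip back/front edge top view [0.5516 0.1776 0.14  ] [0.5256 0.1785 0.14  ]
grip left/right [0.5393 0.1915 0.14  ]
```

Request:
send_rows(increments=[[0.9,-0.03,0,0,0.12],[0.9,-0.045,0.02,0,0.24],[0.9,-0.045,0.055,0.01,0.36],[0.9,-0.045,0.09,0.02,0.48],[0.9,-0.045,0.12,0.04,0.6]])

```text
time: 20.4
tool_pos: [0.4044, 0.1275, 0.2512]
ee_rot: [-2.667, 1.569, 3.055]
wrist_force: [0.4, -0.2, 0.5]
width: 0.0301
```

Request:
send_rows(increments=[[0.9,0,0,0,0.12],[0.9,0,0,0,0.24],[0.9,0,0,0,0.36],[0.9,0,0,0,0.48],[0.9,0,0,0,0.6]])

```text
time: 20.82
tool_pos: [0.4046, 0.1265, 0.2498]
ee_rot: [-1.939, 1.566, -3.101]
wrist_force: [0.0, 0.2, 0.5]
width: 0.0637
```

Request:
send_rows(increments=[[0.9,0,0,0,0.12],[0.9,0,0,0,0.24],[0.9,0,0,0,0.36],[0.9,0,0,0,0.365]])

```text
time: 21.15
tool_pos: [0.4046, 0.1262, 0.25]
ee_rot: [-1.572, 1.566, -3.095]
wrist_force: [0.9, -0.1, -0.5]
width: 0.0882
```

```bash
python3 go.py 0.53 0.178 0.25 0
```

```text
inc [-0.0006  0.1278 -0.0457]
roll 0.0478
t 21.15 pos [0.4046 0.1262 0.25  ] jaw 2.74 F [ 0.9 -0.1 -0.5] T [-0.07 -0.06  0.01] w 0.0882 q [ 0.17 -0.2   1.55  0.    1.79  0.12]
```

Request:
send_rows(increments=[[0.9,0,0.035,-0.012,0.02],[0.9,0,0.07,-0.024,0.045],[0.9,0,0.1,-0.036,0.045],[0.9,0,0.128,-0.046,0.045],[0.9,0,0.128,-0.046,0.045]])

```text
time: 21.57
tool_pos: [0.5333, 0.1797, 0.2471]
ee_rot: [-1.478, 1.565, -3.041]
wrist_force: [-0.5, -1.1, -1.0]
width: 0.089
```

```bash
python3 go.py 0.53 0.178 0.091 0;python3 shot.py side 155 140 100 100 n1.png; python3 shot.py top 195 135 60 60 n1t.png
```

```text
inc [ 0.1561 -0.0024  0.0016]
roll 0.0082
t 21.57 pos [0.5333 0.1797 0.2471] jaw 0.47 F [-0.5 -1.1 -1. ] T [-0.09 -0.09  0.03] w 0.089 q [0.22 0.12 1.26 0.   1.77 0.22]
scale 6
scale 10
```

View pics/n1.png

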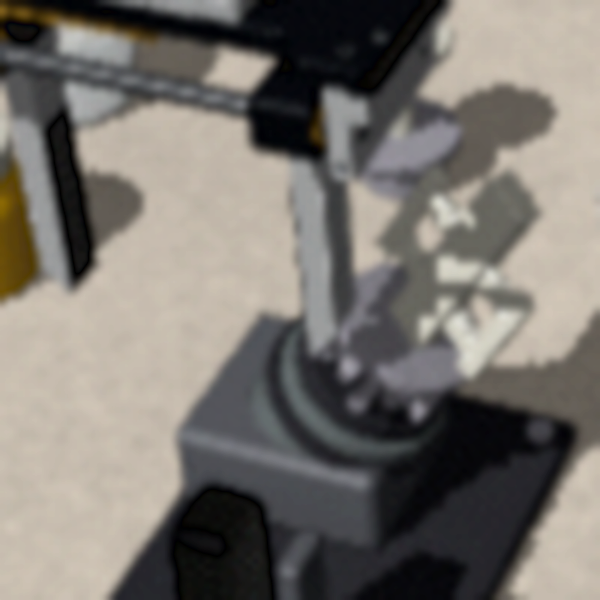

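View pics/n1t.png

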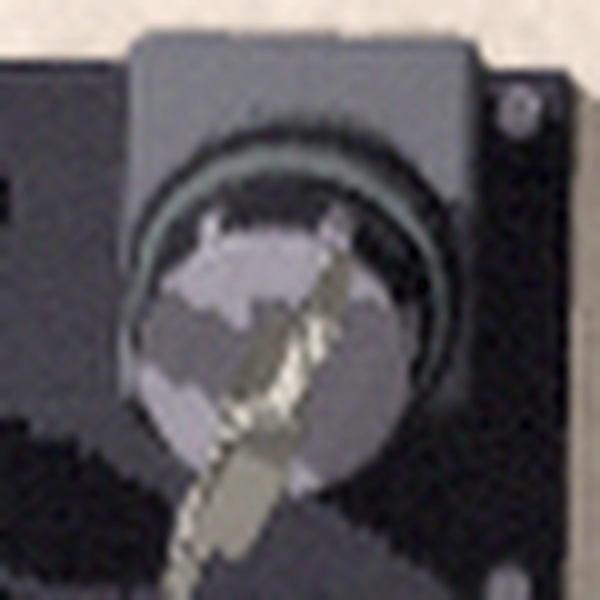

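Request:
send_rows(increments=[[0.9,0.035,-0.002,0.001,0.008],[0.9,0.07,-0.002,0.001,0.008],[0.9,0.105,-0.002,0.001,0.008],[0.9,0.135,-0.002,0.001,0.008],[0.9,0.154,-0.002,0.001,0.008]])

```text
time: 22.08
tool_pos: [0.5248, 0.1761, 0.0947]
ee_rot: [-1.352, 1.565, -2.925]
wrist_force: [-0.1, 0.1, 0.1]
width: 0.0895
```

Request:
send_rows(increments=[[0.9,0,0,0,0],[0.5,0,0,0,0]])

```text
time: 22.25
tool_pos: [0.5265, 0.1765, 0.0979]
ee_rot: [-1.347, 1.568, -2.921]
wrist_force: [-0.3, 0.5, 0.5]
width: 0.0857
```

```bash
python3 go.py 0.53 0.178 0.091 0;python3 shot.py side 155 190 100 100 n2.png
```

```text
inc [ 0.0069  0.0035 -0.0015]
roll -0.003
t 22.25 pos [0.5265 0.1765 0.0979] jaw -0.17 F [-0.3  0.5  0.5] T [-0.05 -0.08  0.04] w 0.0857 q [0.22 0.15 1.52 0.   1.48 0.22]
scale 6
```

View pics/n2.png

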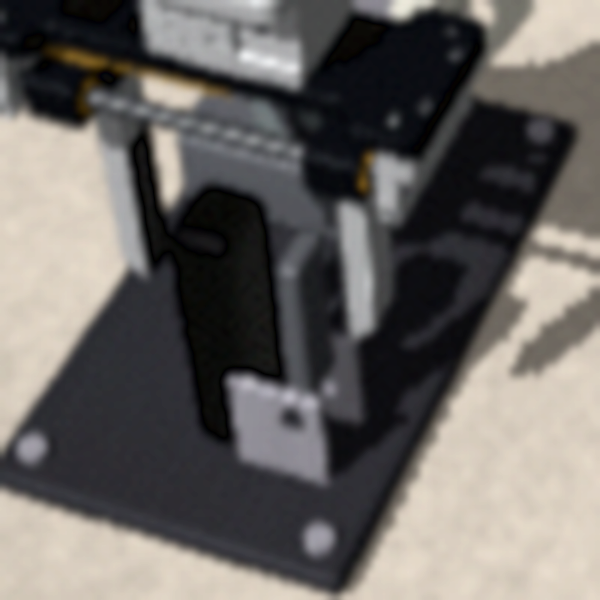

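Request:
send_rows(increments=[[0.2,0.006,0.003,-0.001,0],[0.2,0.006,0.003,-0.001,0],[-1,0.006,0.003,-0.001,0],[-1,0.006,0.003,-0.001,0],[-1,0.006,0.003,-0.001,0]])

```text
time: 22.72
tool_pos: [0.5299, 0.1781, 0.0938]
ee_rot: [-1.655, 1.569, 3.054]
wrist_force: [2.1, 0.4, 3.8]
width: 0.0488
```

Request:
send_rows(increments=[[-1,0,0,0,0],[-1,0,0,0,0],[-1,0,0,0,0],[-1,0,0,0,0],[-1,0,0,0,0]])

```text
time: 23.13
tool_pos: [0.5316, 0.1781, 0.0938]
ee_rot: [1.991, 1.569, 0.416]
wrist_force: [1.5, 0.1, 5.8]
width: 0.0453
```

```bash
python3 go.py;python3 shot.py side 155 190 100 100 n3.png
```

```text
t 23.13 pos [0.5316 0.1781 0.0938] jaw -0.22 F [1.5 0.1 5.8] T [-0.01  1.11  0.12] w 0.0453 q [0.22 0.16 1.52 0.   1.47 0.23]
scale 6
```

View pics/n3.png

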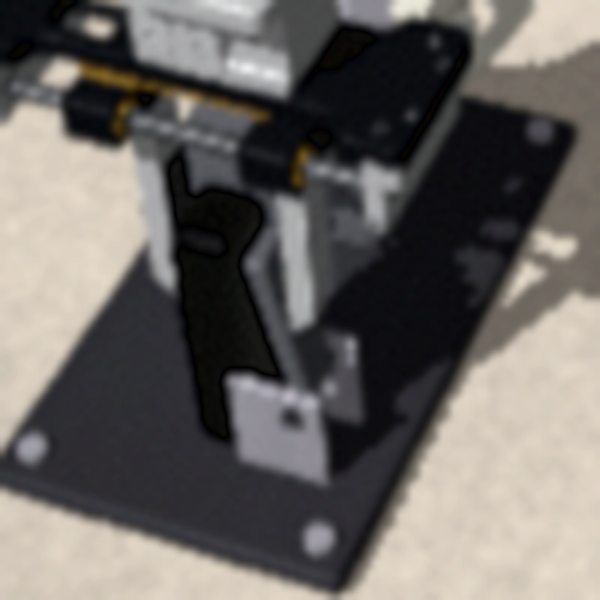

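Request:
send_rows(increments=[[-1,0,0,0,0],[-1,0,0,0,0],[-1,0,0,0,0],[-1,0,0,0,0],[-1,0,0,0,0]])

```text
time: 23.6
tool_pos: [0.5316, 0.1781, 0.0938]
ee_rot: [2.006, 1.569, 0.431]
wrist_force: [1.5, 0.3, 6.1]
width: 0.0455
```

Request:
send_rows(increments=[[-1,0,0,0,0],[-1,0,0,0,0],[-1,0,0,0,0],[-1,0,0,0,0],[-1,0,0,0,0]])

```text
time: 24.02
tool_pos: [0.5316, 0.1781, 0.0938]
ee_rot: [1.968, 1.569, 0.393]
wrist_force: [1.5, 0.3, 4.5]
width: 0.0454
```

```bash
python3 go.py;python3 shot.py side 180 205 50 50 n4.png
```

```text
t 24.02 pos [0.5316 0.1781 0.0938] jaw -0.22 F [1.5 0.3 4.5] T [-0.04  1.09  0.1 ] w 0.0454 q [0.22 0.16 1.52 0.   1.47 0.23]
scale 12
```

View pics/n4.png

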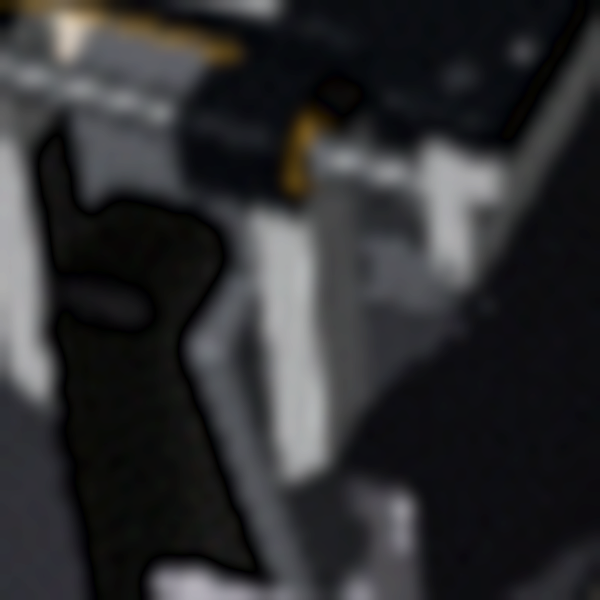

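Width held steady at 45.4 mm with 30 N of grip force against a 10 N spring, so the trigger is on its stop. Release now.

Request:
send_rows(increments=[[0.9,0,0,-0.001,0],[0.9,0,0,0,0],[0.9,0,0,0,0],[0.9,0,0,0,0],[0.9,0,0,0,0]])

```text
time: 24.48
tool_pos: [0.5314, 0.1778, 0.0923]
ee_rot: [1.316, 1.57, -0.259]
wrist_force: [0.1, -0.2, 0.0]
width: 0.0753
```

Request:
send_rows(increments=[[0.9,0,-0.003,0,0],[0.9,-0.03,-0.003,0,0],[0.9,-0.065,-0.003,0,0],[0.9,-0.1,-0.003,0,0],[0.9,-0.14,-0.003,0,0]])

```text
time: 24.9
tool_pos: [0.5271, 0.1777, 0.2325]
ee_rot: [-1.248, 1.568, -2.822]
wrist_force: [0.8, 0.1, 0.3]
width: 0.0891
```

```bash
python3 go.py 0.4 0.3 0.25 0
```

```text
inc [-0.0173 -0.1277 -0.1218]
roll -0.0039
t 24.9 pos [0.5271 0.1777 0.2325] jaw -0.22 F [0.8 0.1 0.3] T [-0.05 -0.05  0.03] w 0.0891 q [ 0.22  0.1   1.3  -0.    1.74  0.23]
```

Request:
send_rows(increments=[[0.9,-0.01,-0.02,-0.03,0],[0.9,-0.03,-0.045,-0.06,0],[0.9,-0.05,-0.075,-0.085,0],[0.9,-0.06,-0.105,-0.11,0],[0.9,-0.06,-0.135,-0.13,0]])

```text
time: 25.32
tool_pos: [0.3932, 0.3101, 0.2955]
ee_rot: [2.159, 1.565, 0.584]
wrist_force: [0.7, 0.3, 1.0]
width: 0.0892
```

Request:
send_rows(increments=[[0.9,0,-0.03,-0.02,0],[0.9,0,-0.06,-0.04,0],[0.9,0,-0.08,-0.07,0],[0.9,0,-0.08,-0.08,0],[0.9,0,-0.08,-0.08,0]])

```text
time: 25.73
tool_pos: [0.3128, 0.3905, 0.2922]
ee_rot: [2.06, 1.571, 0.489]
wrist_force: [1.2, -0.5, -0.8]
width: 0.0893
```

```bash
python3 go.py; python3 - <<'E'
from h import *
for n in("side","top"):
    s=robot.snapshot(n);cv2.imwrite(f"pics/z_{n}.png",s["image"][...,::-1])
E
python3 shot.py side 180 155 75 75 z1.png; python3 shot.py top 195 135 60 60 z1t.png
```

```text
t 25.73 pos [0.3128 0.3905 0.2922] jaw 0.01 F [ 1.2 -0.5 -0.8] T [-0.1  -0.1  -0.03] w 0.0893 q [ 0.78 -0.02  1.32 -0.    1.85  0.78]
scale 8
scale 10
```

View pics/z_side.png

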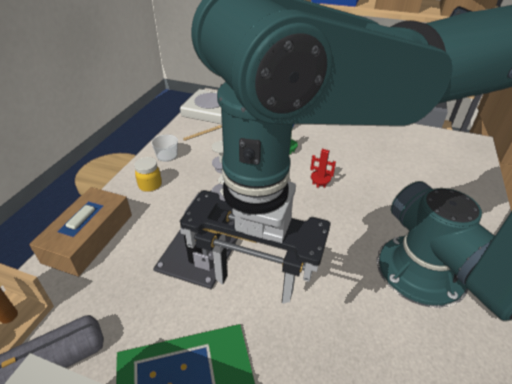

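View pics/z_top.png

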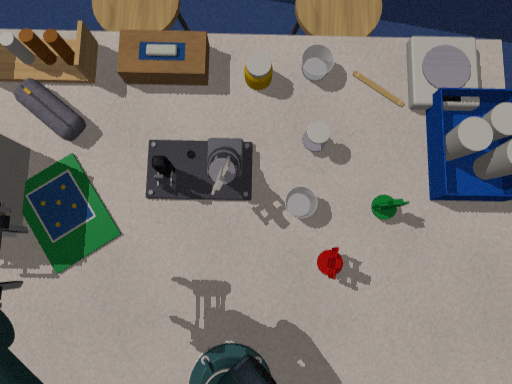

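View pics/z1.png

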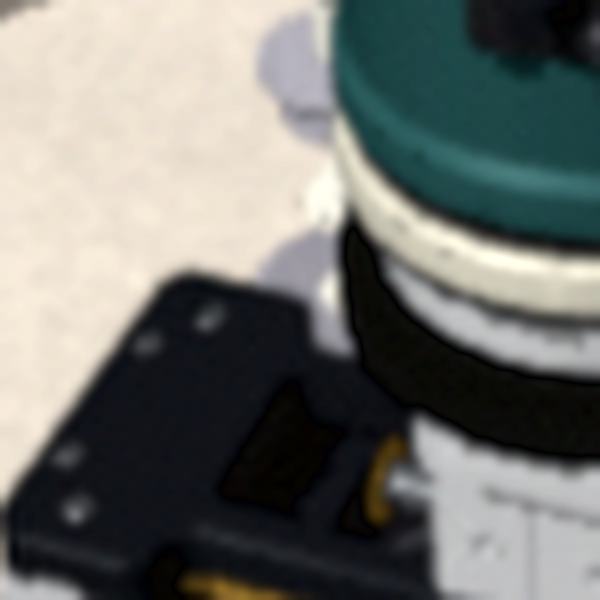

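View pics/z1t.png

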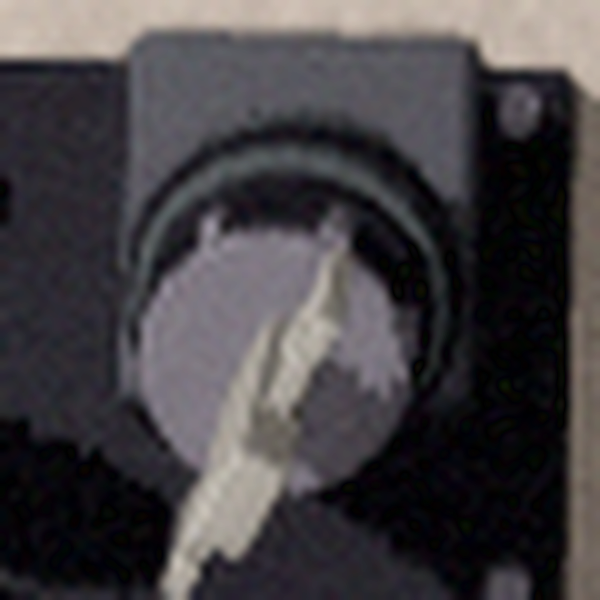

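Request:
send_rows(increments=[[0.9,0,0,0.04,0],[0.9,0,0,0.08,0],[0.9,0,0,0.12,0],[0.9,0,0,0.16,0],[0.9,0,0,0.2,0]])

```text
time: 26.35
tool_pos: [0.313, 0.186, 0.2925]
ee_rot: [0.776, 1.57, -0.8]
wrist_force: [0.8, -0.8, 0.7]
width: 0.0891
```

Request:
send_rows(increments=[[0.9,0,0,0.04,0],[0.9,0,0,0.08,0],[0.9,0,0,0.12,0],[0.9,0,0,0.16,0],[0.9,0,0,0.2,0]])

```text
time: 26.77
tool_pos: [0.3114, -0.014, 0.2929]
ee_rot: [1.146, 1.569, -0.431]
wrist_force: [0.8, -0.7, -0.1]
width: 0.0894
```

Request:
send_rows(increments=[[0.9,0,0,0.04,0],[0.9,0,0,0.08,0],[0.9,0,0,0.12,0],[0.9,0,0,0.16,0],[0.9,0,0,0.2,0]])

```text
time: 27.18
tool_pos: [0.3099, -0.2144, 0.2929]
ee_rot: [0.721, 1.569, -0.858]
wrist_force: [-0.0, 0.4, 0.4]
width: 0.0891
```

```bash
python3 go.py; python3 shot.py side 180 150 100 100 y1.png; python3 shot.py side 190 155 60 60 y2.png
```

```text
t 27.18 pos [ 0.3099 -0.2144  0.2929] jaw -0.45 F [-0.   0.4  0.4] T [-0.02 -0.12 -0.01] w 0.0891 q [-0.76 -0.3   1.55 -0.    1.89 -0.75]
scale 6
scale 10
```

View pics/y1.png

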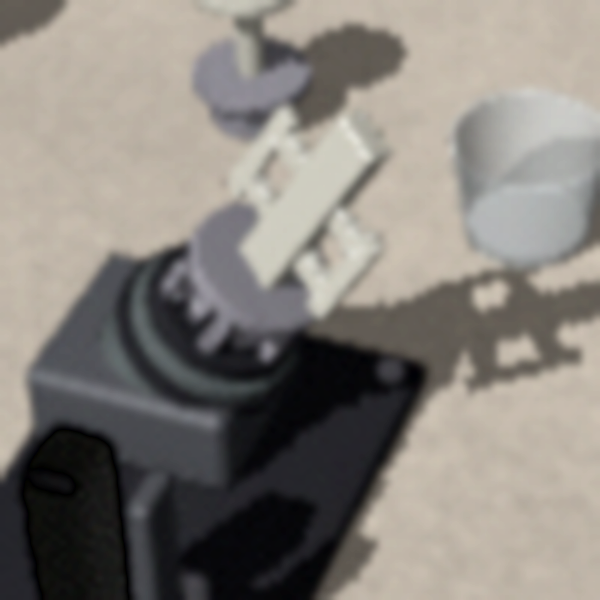

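View pics/y2.png

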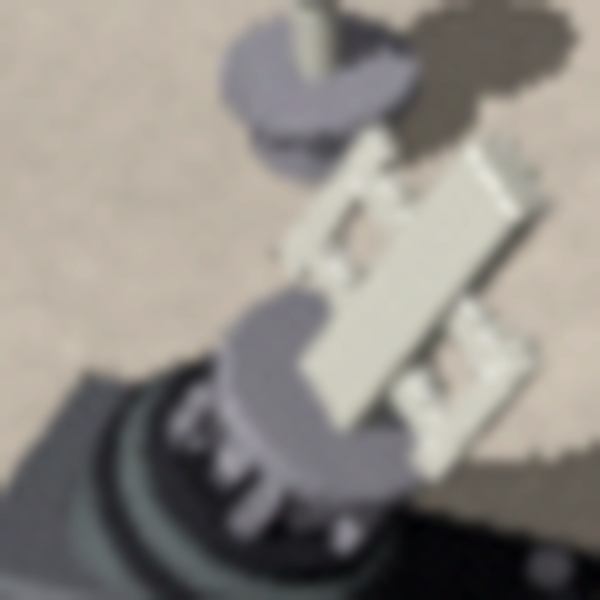

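```bash
python3 - <<'E'
from h import *
A=np.array([-.5,0,.866]);U=np.array([.866,0,.5]);V=np.array([0,1,0])
out=[]
for n,(x0,y0),H in(("side",(190,155),np.array([.5375,.0277,.0888])),("top",(195,135),np.array([.539,.0279,.0897]))):
    s=robot.snapshot(n);a=cv2.resize(s["image"][y0:y0+60,x0:x0+60,::-1],(600,600),interpolation=2);a=cv2.convertScaleAbs(a,alpha=1.5,beta=-50)
    for h,r,col in((.033,.033,(0,255,0)),(.025,.033,(0,0,255)),(0,.036,(255,255,0))):
        for k in range(0,360,6):
            t=np.radians(k);p=(proj(s,H+A*h+r*(np.cos(t)*U+np.sin(t)*V))-[x0,y0]+.5)*10
            cv2.circle(a,tuple(int(x) for x in p),1,col,-1)
    out.append(cv2.resize(a,(400,400)))
cv2.imwrite("pics/ov.png",np.hstack(out))
E
```

```text
(no output)
```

View pics/ov.png

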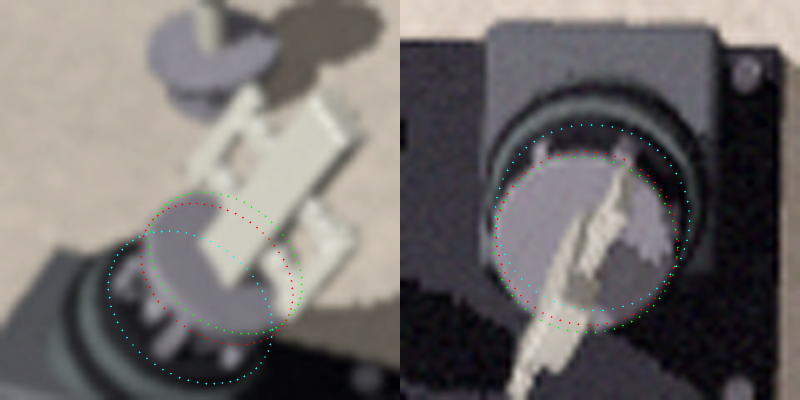

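```bash
python3 -c "
from bench import robot
robot.get_obs();print(robot.close_job(),robot.get_obs()['time'])"
```

```text
the job is handed in; nothing more can be done
the job is handed in; nothing more can be done
```

The white paddle head is on the drive hub, turned clockwise to the stop, and the trigger was then squeezed, held and released. I handed the job in at about 27 s of the 58 s allowed.

**How it was done:** The tool cannot pitch, so I leaned the held head to roughly 25–30° by pushing its foot against the slab's front edge. I meshed it and pushed it along the hub axis. I then turned head and hub together by pushing the front wing with closed fingers. Last, I squeezed the trigger right in for about a second and let it go.

**Final checks:**
- **Seating:** Two pushes along the axis, of about 45 N and 39 N, moved the collar no further. The collar outline fits the flush position in the top view. The side view read 1–2 mm high, about one pixel and within calibration error, so flushness rests mainly on the hard stop under load.
- **Lock:** The teeth read hub angles mostly between 0.93 and 1.05 rad, about 1.0. One poorly seen tooth read 1.17. The hub had stopped moving when the push force rose to about 16 N.
- **Trigger:** The finger opening held steady at 45.4 mm, not the 44 mm quoted at the pad. I put this down to the fingertips bearing on the slanted trigger below the pad. Afterwards the trigger stood back at rest.
- **Other items:** The cup and the disc head are unmoved in the pictures, and the gripper was clear of everything at hand-in.

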